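# Idle the cap feeder and shim its tray

### The job

Set the cap feeder's red-knobbed speed lever upright to idle, between the yellow marks, and only then slide the orange wedge along the table, thin end first, under the middle of the feeder tray's front lip until the lip just lifts off its yellow rails, about 5 mm clear. Finish holding the wedge there: keep it gripped, flat on the table and carrying the tray, touch the feeder with nothing else, leave the lever at idle, and leave the two jars and the blue bin alone.

Things in the scene. Friction and masses are not known exactly. Their poses are not given: they have to be found in the camera images.
- lip (a point): Middle of the underside of the feeder tray's front lip, a round steel bar 12 mm thick and 196 mm long along y, its lowest line 14 mm above the table at rest. x runs from the lip towards the tray's far hinge: the direction to push the wedge; z up. Between the rails the space under the lip is 148 mm wide and open for 115 mm behind it. The table in front of the lip is clear.
- tray_lift (a joint): Angle of the feeder tray about its far hinge: 0 = lip resting on the yellow rails, growing as the lip rises (0.0048 rad per mm of lift; 5 mm is 0.024 rad). Its weight (about 4.5 N at the lip) brings it back down.
- wedge_grip (a point): Centre of the loose orange wedge's grip block (36 mm long in x, 30 mm wide in y, 44 mm high; grip it across the 30 mm), 22 mm above the table when flat; z up. Along +x a straight ramp, 30 mm wide, falls from 28 mm high (18 mm ahead of this point) to 4 mm at the thin tip (108 mm ahead).
- wedge: The same orange plastic wedge, about 0.22 kg; origin on its underside below wedge_grip, same axes. Its ramp meets the resting lip when the lip is about 70 mm ahead of the grip centre; each further 10 mm of push lifts the lip about 2.7 mm and takes about 5 to 12 N (more if the wedge is also pressed down on the table).
- feeder: Fixed frame of the feeder, front roughly facing the robot; origin on the table under the middle of the lip, axes as for lip. Two yellow rest rails 14 mm high and 22 mm wide, under the lip's ends (centres at y = +-85 mm), run back from the lip; pivot ears 50 mm high at the hinge; grey drive housing 75 mm high (its black dial to 87 mm) behind the tray.
- tray: The feeder's hinged tray, an aluminium pan of navy caps, 210 mm from lip to hinge, 180 mm wide, about 0.9 kg in all, rim and caps up to 45 mm above the table. Origin and axes as for lip; the level hinge axis is at x = 210 mm, 30 mm above the table.
- lever_hinge (a point): Centre of the speed lever's hinge, 45 mm above the table, in the fixed grey lever box (90 x 70 mm, 40 mm high, two dark cheeks to 53 mm with the yellow idle marks on top). y is the hinge axis, x the way the lever leans at positive joint values, z up.
- lever_knob (a point): Centre of the red ball knob, 26 mm across, on top of the speed lever, 90 mm from the hinge on an 8 mm steel rod.
- lever (a joint): Angle of the speed lever: 0 = upright = idle (in line with the yellow marks), positive = leaning along lever_hinge's +x (faster), limits -1.0 and 1.0 rad. It stays where it is left; moving it takes about 2 N at the knob.
- jar_a_mid (a point): Middle of a small white jar with a navy cap, 40 mm across and 48 mm high, standing loose on the table. Leave alone.
- jar_b_mid (a point): Middle of the other white jar with a navy cap, same size. Leave alone.
- bin_mid (a point): Middle of a loose open blue bin of caps, 130 x 100 mm and 50 mm high, 25 mm above the table. Leave alone.
There are look-alikes about, which are no part of the job. There is more than one size of the wedge; the job needs the middle-sized. There is more than one size of the part that bears lever_hinge; the job needs the smallest.

How it is judged:
On the way, in this order (a step that is already met when the one before it is completed fails the run):
1. the speed lever is upright at idle while the tray still rests on its rails (value of joint lever between -0.13 and 0.13 rad and value of joint tray_lift below 0.004 rad), for 0.2 s.
2. the gripped wedge carries the tray's lip just off the rails (value of joint lever between -0.13 and 0.13 rad and value of joint tray_lift between 0.007 and 0.038 rad and contact force between wedge and tray above 0.5 N and contact force between the fingers and wedge above 1 N), for 0.2 s.
At the end, for the whole second after the job is handed in: Lever within 0.13 rad of upright; tray lip 1.5 to 8 mm off its rails (0.007 to 0.038 rad), carried by the wedge (over 0.5 N), feeder not touched by the robot; wedge flat on the table (grip centre below 30 mm, tilt under 0.15 rad), at rest, fingers on it with over 1 N (all of step 2 and height (world z) of wedge_grip below 0.03 m and angle between wedge_grip's own z axis and vertical below 0.15 rad and contact force between each of the fingers, the arm and feeder below 0.3 N and linear speed of each of wedge, tray below 0.01 m/s); the arm keeps its last pose, push and grip.
It fails at once if a jar or the bin is moved more than 30 mm or tipped (distance of any of jar_a_mid, jar_b_mid, bin_mid from where it was at the start of the episode above 0.03 m or angle between any of jar_a_mid, jar_b_mid, bin_mid's own z axis and vertical above 0.4 rad).
It also fails if it takes over 72 s, if anything falls off the work surface, if the arm or the gripper's body presses on something with over 40 N, if the wrist force passes 120 N, or if a joint passes its speed limit or range.

### The arm

A 6-joint arm with a two-finger parallel gripper is mounted at the origin on the work surface. World frame = base frame: x ahead of the robot, y to its left, z up, the work surface at z = 0. Lengths are in m, angles in rad, forces in N, time in s.
With the tool pointing down it reaches from about 0.275 to 0.85 m from the base axis. Payload 5.2 kg.
Tool frame: the origin (TCP) lies midway between the tips of the shut fingers; the grasp point (between the pads) lies 19 mm behind it; z points along the fingers, y is the direction in which the jaws open and shut (so a half turn about z gives the same grasp; the last joint's range is limited). The gripper opens to 85 mm and grips with 20 to 120 N. Pads are 22 mm wide; open, the fingers measure 114 mm over their backs; the gripper's body (76 mm by 85 mm) begins 54 mm behind the grasp point. The pads swing forward as they close: fully open they stand 13 mm farther back than shut.
Start: joints at [-1.541, 0.259, 1.535, -0, 1.348, -0.203], TCP at [0.127, -0.535, 0.231] pointing down, gripper open.
Joint ranges: [-3.14, 3.14], [-0.91, 2.08], [0.19, 2.58], [-1.22, 4.36], [0.22, 2.71], [-3.12, 3.12]. Speed limits (rad/s): [2.57, 2.57, 3.14, 3.14, 3.14, 3.14].

### API

Orientations are given as a 3x3 rotation matrix whose columns are the frame's x, y, z axes.
In Python, from station import manip gives the robot as it stands.
- The arm moves only by the tool move_arm, never from a script. Its argument "rows" is one flat list of numbers, 6 for each row, row after row: the shift along the tool's x, y, z in mm, then the turn, a rotation vector about the tool's x, y, z in degrees. In form: [dx, dy, dz, rx, ry, rz, dx, dy, dz, rx, ry, rz, ...]. A call has exactly 5 rows; each row shifts and turns the commanded pose from where the row before left it, along the tool's axes as they then stand; what a row does not reach is not made up. A row lasts 1/12 s, in which the tool goes at most 41.7 mm and 7.16 degrees, less where a joint would pass 70% of its speed; a pose out of reach is approached as far as the arm can. A call with a gripper value outside its range is refused whole. "claw" is the opening, from -1 (shut) to 1 (fully open), set as the call begins (left out, the last holds). The fingers move at their own pace and stop on an object; the grip force is fixed at half the most. Time passes only in rows, so rows that do not move let the fingers close, or fill a call up. It gives the time, the measured TCP pose, the force and the opening at its end, in the units of the state.
- manip.state(): the state, without advancing time (a new reading comes with each control period).
- manip.get_image(name): name is "scene" or "side" or "wrist"; returns a dict with "pixels" (480x640x3 uint8, red, green, blue), "vertical_fov" (degrees; the focal length in pixels is half the picture's height over the tangent of half this angle, whatever the lens; pixels are square), "cx", "cy" (the principal point, pixels), "rvec" (rotation vector, rad) and "tvec" (3), from world to camera coordinates, as OpenCV has them; the wrist camera has in their place "tool_from_camera" (4x4, takes a point from camera to tool coordinates, whose origin is the TCP and whose axes are the flange's). Camera axes: x right, y down, z forward; pixel columns grow to the right and rows downward; lengths in m; the calibration is good to about 2 mm. The wrist camera is an equidistant fisheye: a pixel r from the principal point sees the ray r / f radians off the axis. A picture is of the moment at which its call begins: read the wrist's pose just before it. There is no depth.
- manip.hand_in(): hands the job in, once; it reports no verdict.
The state is a dict: "clock": time; "joints": joint angles; "qvel": joint speeds; "effort": joint torques, N m; "ee_pos": TCP position; "tool_rot": TCP orientation; "ft_force": force on the tool from outside, world axes, zero at the start; "ft_torque": the same for the moment, N m; "width": finger opening in m.
Only numpy, scipy, OpenCV 4.12 (cv2) and the standard library are available. Lean on these libraries where they do the work, as an engineer would, in place of code of your own. Each camera call takes 0.05 s, during which the arm holds its last target.

## Working session

There is one attempt and no reset: what is moved stays moved. The work goes in short steps, Python scripts to look and compute and a tool call to move; the robot and the scene stay as the last step left them, time stands still between calls to the robot, and variables do not carry over. Pictures are saved under pics/ and viewed, and the job is handed in when it is done.

Besides the shell and the picture viewer there is one more tool, called by a JSON object that holds its "method" and its "body". move_arm: Moves the arm, as the interface text tells. Its arguments: {"type":"object","properties":{"rows":{"type":"array"},"claw":{"type":"number"}},"required":["rows"]}

```bash
mkdir -p pics; ls; cat > h.py <<'E'
import numpy as np,cv2,pickle
from station import manip
def grab(n,tag):
    s=manip.state(); d=manip.get_image(n); d['state']=s
    pickle.dump(d,open(f'pics/{tag}.pkl','wb')); cv2.imwrite(f'pics/{tag}.png',np.asarray(d['pixels'])[:,:,::-1]); return d
def load(tag): return pickle.load(open(f'pics/{tag}.pkl','rb'))
def ray(d,u,v):
    p=d['pixels'];f=p.shape[0]/2/np.tan(np.radians(d['vertical_fov'])/2)
    x=(u-d['cx'])/f;y=(v-d['cy'])/f
    if 'tool_from_camera' in d:
        r=np.hypot(x,y);k=np.sin(r)/r if r>1e-9 else 1
        c=np.array([x*k,y*k,np.cos(r)]);T=np.array(d['tool_from_camera']);s=d['state']
        R=np.array(s['tool_rot']).reshape(3,3);return R@T[:3,3]+np.array(s['ee_pos']),R@T[:3,:3]@c
    R=cv2.Rodrigues(np.array(d['rvec'],float))[0];t=np.array(d['tvec'],float).ravel()
    return -R.T@t,R.T@np.array([x,y,1.])
def onz(d,u,v,z):
    o,r=ray(d,u,v);return o+r*(z-o[2])/r[2]
def proj(d,P):
    p=d['pixels'];f=p.shape[0]/2/np.tan(np.radians(d['vertical_fov'])/2)
    if 'tool_from_camera' in d:
        T=np.array(d['tool_from_camera']);s=d['state'];R=np.array(s['tool_rot']).reshape(3,3)
        c=T[:3,:3].T@(R.T@(np.array(P)-s['ee_pos'])-T[:3,3]);th=np.arctan2(np.hypot(c[0],c[1]),c[2]);n=np.hypot(c[0],c[1])
        return np.array([d['cx']+f*th*c[0]/n,d['cy']+f*th*c[1]/n])
    R=cv2.Rodrigues(np.array(d['rvec'],float))[0];c=R@np.array(P)+np.array(d['tvec'],float).ravel()
    return np.array([d['cx']+f*c[0]/c[2],d['cy']+f*c[1]/c[2]])
def tri(rs):
    A=0;b=0
    for o,r in rs:
        r=r/np.linalg.norm(r);M=np.eye(3)-np.outer(r,r);A=A+M;b=b+M@o
    return np.linalg.solve(A,b)
E
python3 - <<'E'
from h import *
for n in ['scene','side','wrist']:
    d=grab(n,n+'0');print(n,d['vertical_fov'],d['cx'],d['cy'],d.get('rvec'),d.get('tvec'))
print(manip.state())
E
```

```text
pics
scene 51.4048032634126 322.8487905365014 239.966915994252 [ 1.05447397  2.19162668 -1.19187288] [ 0.37597907 -0.09002116  1.44256737]
side 55.40449517162347 325.80205920183664 242.65260203827543 [ 0.76039548 -2.66975231  0.97649904] [0.43103441 0.33558243 1.13878782]
wrist 65.70646984690485 315.47779361188816 243.63903042685905 None None
{'clock': 0.15, 'joints': array([-1.54081499e+00,  2.59193785e-01,  1.53581230e+00, -8.11596991e-06,
        1.34799484e+00, -2.02790409e-01]), 'qvel': array([-1.14454044e-03, -1.58981994e-03, -3.03363468e-03, -7.14188021e-05,
       -1.07828397e-03,  1.11656255e-03]), 'effort': array([ 1.97204812e-03, -4.46386385e+01, -2.90819120e+01, -1.20166055e-04,
        8.19678360e-03, -5.70676647e-06]), 'ee_pos': array([ 0.12688465, -0.5347605 ,  0.23066366]), 'tool_rot': array([[ 9.73030351e-01,  2.30677119e-01, -5.01271772e-05],
       [ 2.30676959e-01, -9.73029372e-01,  1.40739574e-03],
       [ 2.75878779e-04, -1.38100196e-03, -9.99999008e-01]]), 'ft_force': array([ 0.28812437, -0.42327549, -0.53506979]), 'ft_torque': array([-0.04511126, -0.06616882, -0.02704557]), 'width': 0.08540880934140643}
```

View pics/scene0.png

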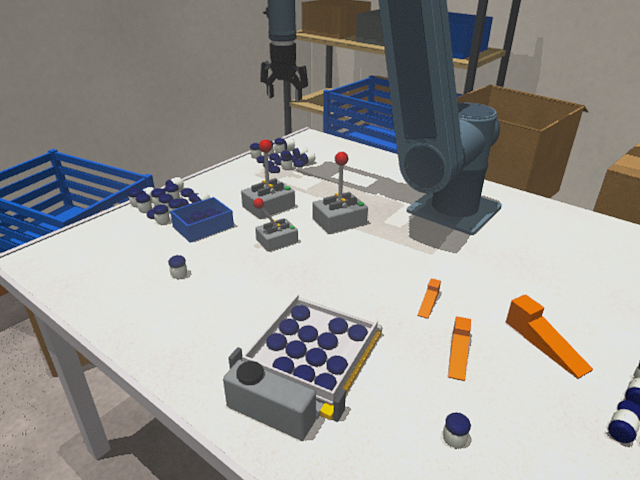

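View pics/side0.png

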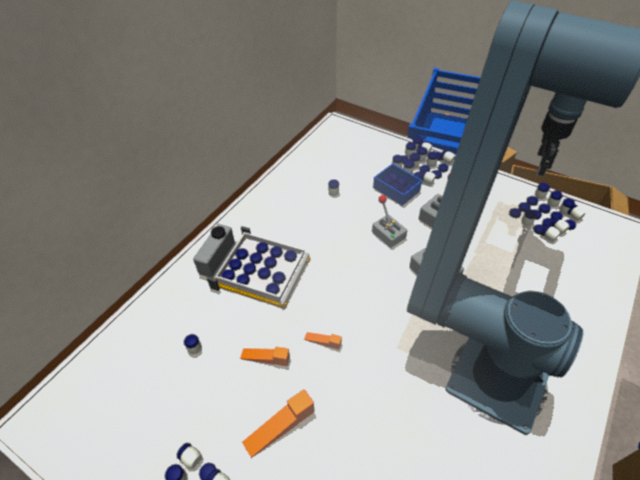

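View pics/wrist0.png

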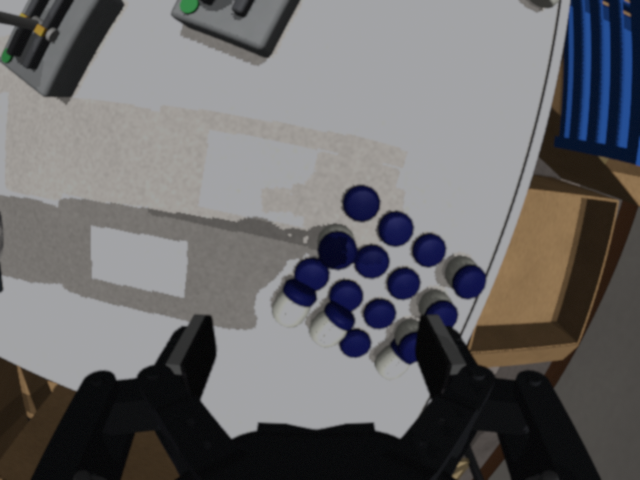

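The scene view shows these candidates.
- **Wedges:** small at (430,297), middle at (459,347), big at (548,335).
- **Lever boxes:** (268,197), (340,210) and (277,233). The last is nearest the camera yet looks smallest, and its knob is at (258,203).
- **Other items:** the tray is at (315,345), jars at (177,266) and (457,428), and the bin at (202,218).

I'll measure and enlarge them.

```bash
python3 - <<'E'
from h import *
s=load('scene0')['pixels'];t=load('side0')['pixels']
a=cv2.resize(s[130:260,220:380],(800,650),interpolation=cv2.INTER_CUBIC)[:600]
b=cv2.resize(t[180:280,340:460],(720,600),interpolation=cv2.INTER_CUBIC)
cv2.imwrite('pics/c1.png',a[:,:,::-1]);cv2.imwrite('pics/c2.png',b[:,:,::-1])
c=cv2.resize(s[280:440,210:410],(800,600),interpolation=cv2.INTER_CUBIC) if 0 else cv2.resize(s[290:440,210:410],(800,600),interpolation=cv2.INTER_CUBIC)
e=cv2.resize(t[220:370,180:380],(800,600),interpolation=cv2.INTER_CUBIC)
cv2.imwrite('pics/c3.png',c[:,:,::-1]);cv2.imwrite('pics/c4.png',e[:,:,::-1])
for n in ['scene0','side0']:
    d=load(n);h=cv2.cvtColor(np.ascontiguousarray(d['pixels']),cv2.COLOR_RGB2HSV)
    m=cv2.inRange(h,(5,180,90),(18,255,255))
    k,l,st,ce=cv2.connectedComponentsWithStats(m)
    for i in range(1,k):
        if st[i,4]>150:
            cnt=cv2.findContours((l==i).astype(np.uint8),0,2)[0][0]
            ap=cv2.approxPolyDP(cnt,2,True)[:,0];print(n,'orange',st[i],ap.tolist())
    m=cv2.inRange(h,(0,170,90),(4,255,255))|cv2.inRange(h,(174,170,90),(180,255,255))
    k,l,st,ce=cv2.connectedComponentsWithStats(m)
    for i in range(1,k):
        if st[i,4]>20: print(n,'red',st[i],ce[i])
E
```

```text
scene0 orange [418 289  20  29 299] [[436, 291], [427, 290], [418, 315], [428, 316]]
scene0 orange [ 506  295   87   83 2532] [[512, 300], [506, 321], [575, 376], [578, 377], [592, 369], [541, 316], [543, 307], [526, 295]]
scene0 orange [449 317  22  63 925] [[456, 317], [454, 330], [463, 329], [463, 333], [467, 330], [468, 334], [453, 334], [449, 376], [464, 379], [470, 319]]
scene0 red [259 140  12   8  70] [264.67142857 143.38571429]
scene0 red [336 152  12   8  67] [340.92537313 155.65671642]
scene0 red [254 198   9   7  38] [257.68421053 201.02631579]
side0 orange [241 348  47  12 425] [[287, 350], [244, 349], [241, 357], [285, 358]]
side0 orange [243 407  52  49 934] [[287, 407], [243, 442], [251, 455], [294, 419]]
```

View pics/c1.png

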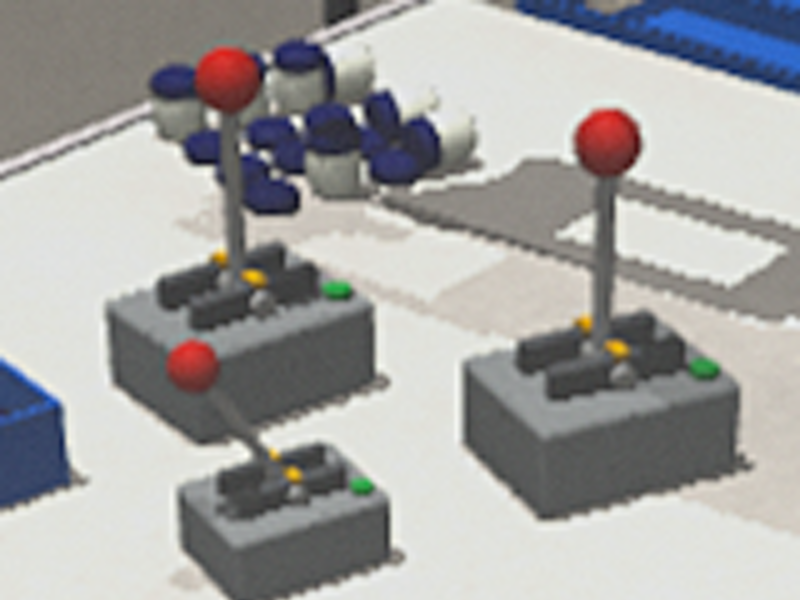

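View pics/c2.png

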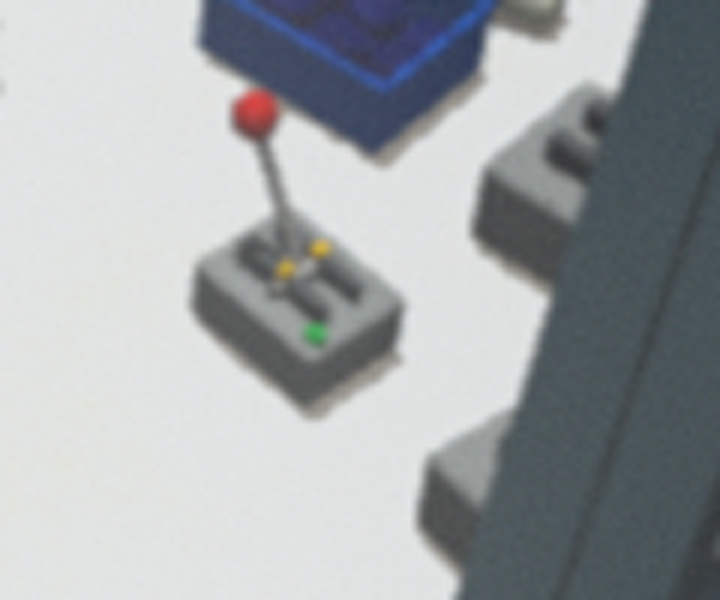

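View pics/c3.png

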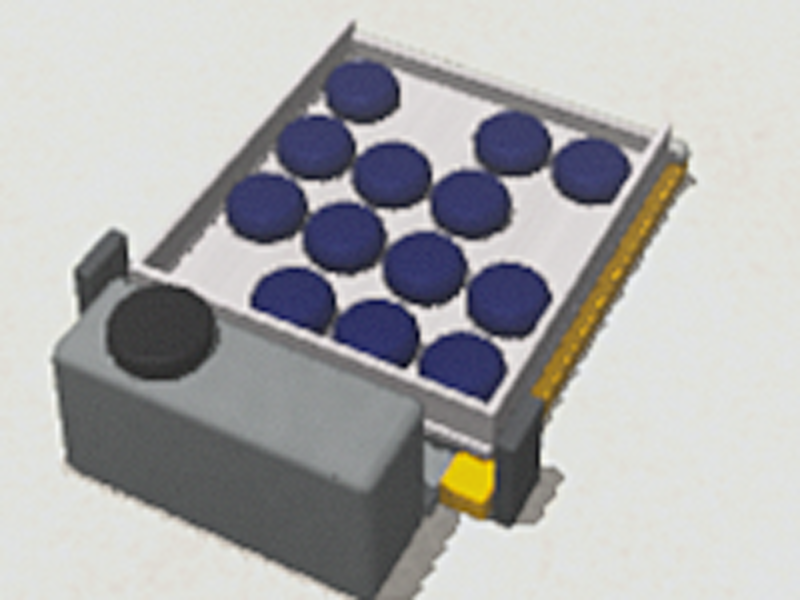

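View pics/c4.png

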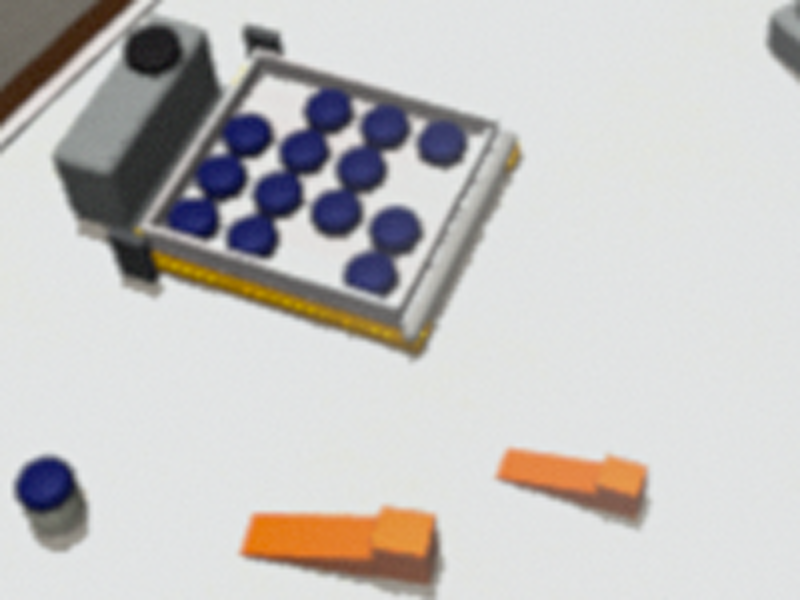

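```bash
python3 - <<'E'
from h import *
np.set_printoptions(precision=4,suppress=True)
S=load('scene0');T=load('side0')
c1=lambda u,v:(220+u/5,130+v/5);c2=lambda u,v:(340+u/6,180+v/6);c3=lambda u,v:(210+u/4,290+v/4);c4=lambda u,v:(180+u/4,220+v/4)
print('knob',tri([ray(S,*c1(192,366)),ray(T,*c2(255,114))]))
print('marks',tri([ray(S,*c1(275,457)),ray(T,*c2(285,268))]),tri([ray(S,*c1(275,457)),ray(T,*c2(320,247))]),tri([ray(S,*c1(292,475)),ray(T,*c2(285,268))]))
print('boxside');[print(onz(T,*c2(*p),.04)) for p in[(195,270),(310,360),(403,303),(285,205)]]
print('boxscene');[print(onz(S,*c1(*p),.04)) for p in[(178,490),(240,548),(390,510),(330,445)]]
print('green',tri([ray(S,*c1(362,486)),ray(T,*c2(316,333))]))
print('wedge side tip',[onz(T,*c4(*p),z) for p,z in[((250,515),.004),((241,550),.004)]])
print('block',[onz(T,*c4(*p),.044) for p in[(380,508),(437,512),(433,555),(372,548)]])
print('scene tip',[onz(S,u,v,.004) for u,v in[(449,376),(464,379)]], 'blocktop',[onz(S,u,v,.044) for u,v in[(456,317),(470,319),(468,332),(454,330)]])
print('lip side',[onz(T,*c4(*p),.02) for p in[(512,142),(408,330)]])
print('rail side',[onz(T,*c4(*p),z) for p,z in[((520,150),.014),((425,350),0)]])
print('lip scene right',onz(S,*c3(685,152),.02),'rail',[onz(S,*c3(*p),.014) for p in[(685,170),(540,395)]])
print('trayrim scene',[onz(S,*c3(*p),.04) for p in[(352,28),(668,130),(495,405),(135,265)]])
print('trayrim side',[onz(T,*c4(*p),.04) for p in[(255,55),(498,122),(405,318),(150,225)]])
for n,sd,si in[('bin',(202,205),None),('jarA',(177,260),None),('jarB',(457,420),None)]: print(n,onz(S,*sd,.048))
E
```

```text
knob [ 0.4897 -0.294   0.1225]
marks [ 0.4531 -0.2718  0.0582] [ 0.4431 -0.2879  0.0542] [ 0.4521 -0.2669  0.0545]
boxside
[ 0.4967 -0.2563  0.04  ]
[ 0.4183 -0.2323  0.04  ]
[ 0.3951 -0.2917  0.04  ]
[ 0.4783 -0.3224  0.04  ]
boxscene
[ 0.4832 -0.3154  0.04  ]
[ 0.503  -0.2535  0.04  ]
[ 0.4298 -0.22    0.04  ]
[ 0.4006 -0.2863  0.04  ]
green [ 0.4227 -0.2462  0.0421]
wedge side tip [array([0.5917, 0.2763, 0.004 ]), array([0.5811, 0.2987, 0.004 ])]
block [array([0.507 , 0.2425, 0.044 ]), array([0.4749, 0.2259, 0.044 ]), array([0.4603, 0.2511, 0.044 ]), array([0.4951, 0.2672, 0.044 ])]
scene tip [array([0.5899, 0.277 , 0.004 ]), array([0.5793, 0.3013, 0.004 ])] blocktop [array([0.4794, 0.2312, 0.044 ]), array([0.4675, 0.2552, 0.044 ]), array([0.5045, 0.2678, 0.044 ]), array([0.5162, 0.2447, 0.044 ])]
lip side [array([ 0.6102, -0.0628,  0.02  ]), array([0.5797, 0.1138, 0.02  ])]
rail side [array([ 0.6037, -0.0634,  0.014 ]), array([0.5689, 0.1114, 0.    ])]
lip scene right [0.5755 0.1211 0.02  ] rail [array([0.5806, 0.1249, 0.014 ]), array([0.7392, 0.152 , 0.014 ])]
trayrim scene [array([ 0.6244, -0.0531,  0.04  ]), array([0.5869, 0.1169, 0.04  ]), array([0.7739, 0.153 , 0.04  ]), array([ 0.812 , -0.0197,  0.04  ])]
trayrim side [array([ 0.816, -0.018,  0.04 ]), array([ 0.6201, -0.0603,  0.04  ]), array([0.5782, 0.1167, 0.04  ]), array([0.7784, 0.148 , 0.04  ])]
bin [ 0.4984 -0.5014  0.048 ]
jarA [ 0.704  -0.3439  0.048 ]
jarB [0.7045 0.3396 0.048 ]
```

Box 3 measures about 85×68 mm, which fits 90×70, so it is the lever to use. The middle wedge measures about 125 mm long, which fits the 126 mm expected. Crop c1 confirms the small lever leaning away. Next I'll raise the arm and go above the lever for a wrist look.

```bash
cat >> h.py <<'E'
from scipy.spatial.transform import Rotation as Ro
def plan(tgt,yaw_y,n=None,start=None):
    """equal rows to a tool-down pose with tool y at world yaw (deg)."""
    s=manip.state();p=np.array(s['ee_pos']);R=np.array(s['tool_rot']).reshape(3,3)
    a=np.radians(yaw_y);y=np.array([np.cos(a),np.sin(a),0]);z=np.array([0,0,-1.]);x=np.cross(y,z);Rt=np.c_[x,y,z]
    rv=Ro.from_matrix(R.T@Rt).as_rotvec();d=np.array(tgt)-p
    m=max(np.linalg.norm(d)/.040,np.degrees(np.linalg.norm(rv))/7);n=n or int(np.ceil(m/5)*5)
    print('at',p.round(4),'yaw',np.degrees(np.arctan2(R[1,1],R[0,1])).round(2),'F',np.array(s['ft_force']).round(2),'w',round(s['width'],4),'n',n,'need',round(m,2))
    Rc=R.copy()
    for i in range(n):
        t=Rc.T@(d/n)*1000; r=np.degrees(rv/n); print([round(v,1)+0. for v in (*t,*r)])
        Rc=Rc@Ro.from_rotvec(rv/n).as_matrix()
E
python3 - <<'E'
from h import *
S=load('scene0')
for q in[(265,147),(341,159)]: print([onz(S,*q,z).round(3) for z in(.15,.2)])
manip.state()
plan([.127,-.535,.33],-76.7)
plan([.42,-.27,.33],-22)
E
```

```text
[array([ 0.272, -0.477,  0.15 ]), array([ 0.36, -0.39,  0.2 ])]
[array([ 0.202, -0.259,  0.15 ]), array([ 0.296, -0.192,  0.2  ])]
at [ 0.1269 -0.5348  0.2307] yaw -76.66 F [ 0.29 -0.42 -0.54] w 0.0854 n 5 need 2.48
[np.float64(0.0), np.float64(0.0), np.float64(-19.9), np.float64(0.0), np.float64(0.0), np.float64(0.0)]
[np.float64(0.0), np.float64(0.0), np.float64(-19.9), np.float64(0.0), np.float64(0.0), np.float64(0.0)]
[np.float64(0.0), np.float64(0.0), np.float64(-19.9), np.float64(0.0), np.float64(0.0), np.float64(0.0)]
[np.float64(0.0), np.float64(0.0), np.float64(-19.9), np.float64(0.0), np.float64(0.0), np.float64(0.0)]
[np.float64(0.0), np.float64(0.0), np.float64(-19.9), np.float64(0.0), np.float64(0.0), np.float64(0.0)]
at [ 0.1269 -0.5348  0.2307] yaw -76.66 F [ 0.29 -0.42 -0.54] w 0.0854 n 15 need 10.18
[np.float64(23.1), np.float64(-12.7), np.float64(-6.6), np.float64(0.0), np.float64(0.0), np.float64(-3.6)]
[np.float64(23.8), np.float64(-11.2), np.float64(-6.6), np.float64(0.0), np.float64(0.0), np.float64(-3.6)]
[np.float64(24.5), np.float64(-9.6), np.float64(-6.6), n
[... 628 characters left out ...]
at64(-6.6), np.float64(0.0), np.float64(0.0), np.float64(-3.6)]
[np.float64(26.3), np.float64(1.9), np.float64(-6.6), np.float64(0.0), np.float64(0.0), np.float64(-3.6)]
[np.float64(26.1), np.float64(3.5), np.float64(-6.6), np.float64(0.0), np.float64(0.0), np.float64(-3.6)]
[np.float64(25.8), np.float64(5.2), np.float64(-6.6), np.float64(0.0), np.float64(0.0), np.float64(-3.6)]
[np.float64(25.4), np.float64(6.8), np.float64(-6.6), np.float64(0.0), np.float64(0.0), np.float64(-3.6)]
[np.float64(25.0), np.float64(8.4), np.float64(-6.6), np.float64(0.0), np.float64(0.0), np.float64(-3.6)]
[np.float64(24.4), np.float64(10.0), np.float64(-6.6), np.float64(0.0), np.float64(0.0), np.float64(-3.6)]
```

{"method": "move_arm", "body": {"rows": [0,0,-24,0,0,0,0,0,-24,0,0,0,0,0,-24,0,0,0,0,0,-24,0,0,0,20,-10,-4,0,0,-4]}}

```text
clock: 0.57
ee_pos: [0.142, -0.5241, 0.3351]
tool_rot: [[0.956, 0.295, -0.001], [0.295, -0.955, -0.007], [-0.003, 0.007, -1.0]]
ft_force: [0.2, -0.1, 1.4]
width: 0.085
```

{"method": "move_arm", "body": {"rows": [25,-12,0,0,0,-4,25,-10,0,0,0,-4,25,-9,0,0,0,-4,25,-8,0,0,0,-4,25,-6,0,0,0,-4]}}

```text
clock: 0.98
ee_pos: [0.2389, -0.4254, 0.331]
tool_rot: [[0.793, 0.609, -0.0], [0.609, -0.793, 0.001], [0.0, -0.001, -1.0]]
ft_force: [-0.1, -0.1, 0.3]
width: 0.085
```

```bash
sed -i 's/\[round(v,1)+0. for v in/[float(round(v,1)+0.) for v in/' h.py; python3 - <<'E'
from h import *
manip.state()
plan([.42,-.27,.33],-22)
E
```

```text
at [ 0.2389 -0.4254  0.331 ] yaw -52.47 F [-0.15 -0.1   0.32] w 0.085 n 10 need 5.97
[23.8, -1.3, 0.1, 0.0, 0.0, -3.0]
[23.9, 0.0, 0.1, 0.0, 0.0, -3.0]
[23.8, 1.2, 0.1, 0.0, 0.0, -3.0]
[23.7, 2.5, 0.1, 0.0, 0.0, -3.0]
[23.6, 3.8, 0.1, 0.0, 0.0, -3.0]
[23.3, 5.0, 0.1, 0.0, 0.0, -3.0]
[23.0, 6.2, 0.1, 0.0, 0.0, -3.0]
[22.7, 7.5, 0.1, 0.0, 0.0, -3.0]
[22.2, 8.7, 0.1, 0.0, 0.0, -3.0]
[21.8, 9.8, 0.1, 0.0, 0.0, -3.0]
```

{"method": "move_arm", "body": {"rows": [23,-1,0,0,0,-3,23,0,0,0,0,-3,23,1,0,0,0,-3,23,2,0,0,0,-3,23,4,0,0,0,-3]}}

```text
clock: 1.4
ee_pos: [0.3268, -0.3508, 0.3311]
tool_rot: [[0.609, 0.793, -0.0], [0.793, -0.609, 0.0], [0.0, -0.0, -1.0]]
ft_force: [0.2, -0.7, -0.5]
width: 0.0854
```

{"method": "move_arm", "body": {"rows": [23,5,0,0,0,-3,23,6,0,0,0,-3,22,7,0,0,0,-3,10,4,0,0,0,-3,0,0,0,0,0,0]}}

```text
clock: 1.82
ee_pos: [0.3894, -0.2976, 0.3311]
tool_rot: [[0.429, 0.903, 0.0], [0.903, -0.429, 0.001], [0.001, -0.0, -1.0]]
ft_force: [-1.0, 0.4, -0.8]
width: 0.0854
```

```bash
python3 - <<'E'
from h import *
d=grab('wrist','w1');d=grab('scene','s1')
E
```

```text
(no output)
```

View pics/w1.png

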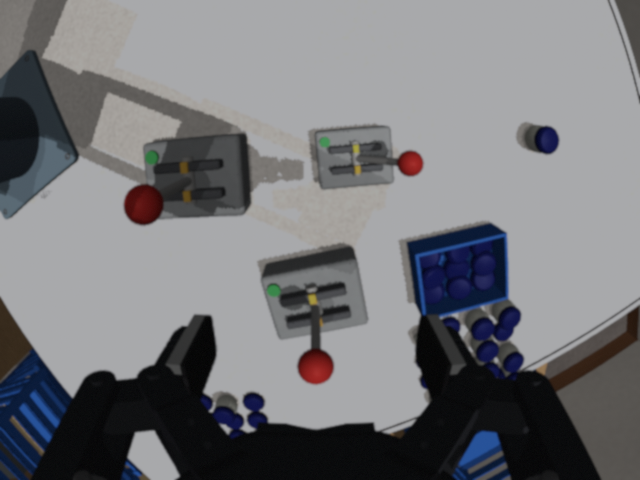

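In the wrist view the smallest box is at (355,157), with its knob at (410,163) and yellow marks at (355,148) and (357,169).

```bash
python3 - <<'E'
from h import *
np.set_printoptions(precision=4,suppress=True)
d=load('w1');S=load('s1');T=load('side0');S0=load('scene0')
h=cv2.cvtColor(np.ascontiguousarray(d['pixels']),cv2.COLOR_RGB2HSV)
r=h[110:210,300:440]
for nm,m in[('y',cv2.inRange(r,(18,120,120),(32,255,255))),('r',cv2.inRange(r,(0,150,90),(6,255,255))|cv2.inRange(r,(172,150,90),(180,255,255))),('g',cv2.inRange(r,(45,100,80),(80,255,255)))]:
    k,l,st,ce=cv2.connectedComponentsWithStats(m)
    for i in range(1,k):
        if st[i,4]>8: print(nm,st[i],ce[i]+[300,110], onz(d,*(ce[i]+[300,110]),.054))
big=cv2.resize(d['pixels'][110:210,300:440],(784,560),interpolation=cv2.INTER_CUBIC);cv2.imwrite('pics/w1c.png',big[:,:,::-1])
k=(410,163)
print('knob',tri([ray(d,*k),ray(S0,258.4,203.2),ray(T,382.5,199)]),onz(d,*k,.12))
print([onz(d,*p,.04) for p in[(316,132),(390,126),(394,184),(320,189)]])
E
```

```text
y [53 35  6  7 38] [355.5    148.1053] [ 0.4526 -0.2691  0.054 ]
y [55 56  6  7 40] [357.375 169.   ] [ 0.4447 -0.2918  0.054 ]
r [101  42  21  23 395] [410.6911 163.0684] [ 0.5045 -0.3108  0.054 ]
g [20 28  9  9 64] [324.2188 141.7812] [ 0.4237 -0.2478  0.054 ]
knob [ 0.4901 -0.2949  0.1223] [ 0.4914 -0.2964  0.12  ]
[array([ 0.42  , -0.2343,  0.04  ]), array([ 0.5015, -0.2632,  0.04  ]), array([ 0.4785, -0.3289,  0.04  ]), array([ 0.3953, -0.2973,  0.04  ])]
```

View pics/w1c.png

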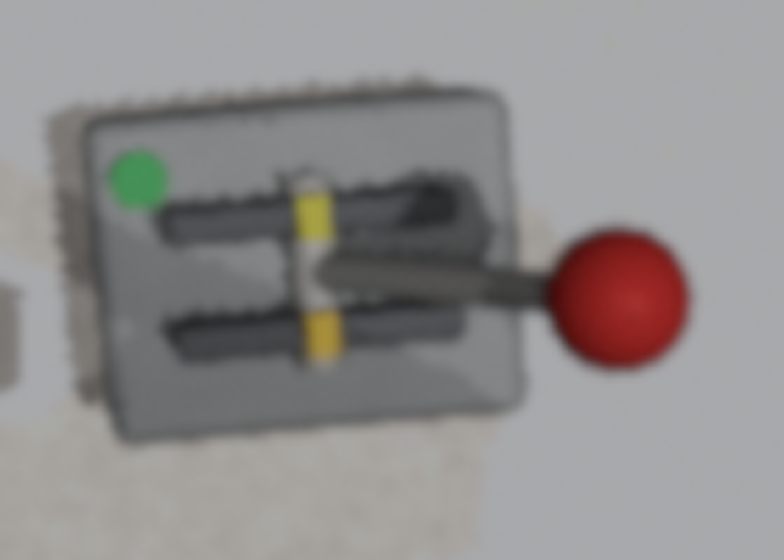

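```bash
python3 - <<'E'
from h import *
manip.state()
plan([.4712,-.2888,.21],-20.2)
E
```

```text
at [ 0.3879 -0.2992  0.331 ] yaw -25.68 F [ 0.14 -0.37  0.52] w 0.0854 n 5 need 3.68
[9.1, 14.1, 24.2, 0.0, 0.0, -1.1]
[8.8, 14.3, 24.2, 0.0, 0.0, -1.1]
[8.6, 14.5, 24.2, 0.0, 0.0, -1.1]
[8.3, 14.6, 24.2, 0.0, 0.0, -1.1]
[8.0, 14.8, 24.2, 0.0, 0.0, -1.1]
```

{"method": "move_arm", "body": {"rows": [9,14,24,0,0,-1,9,14,24,0,0,-1,9,15,24,0,0,-1,8,15,24,0,0,-1,8,15,24,0,0,-1]}}

```text
clock: 2.33
ee_pos: [0.4719, -0.2903, 0.2102]
tool_rot: [[0.355, 0.935, -0.0], [0.935, -0.355, -0.001], [-0.001, 0.0, -1.0]]
ft_force: [1.3, 0.2, -0.2]
width: 0.0857
```

{"method": "move_arm", "body": {"rows": [0,0,30,0,0,0,0,0,30,0,0,0,0,0,30,0,0,0,0,0,15,0,0,0,0,0,0,0,0,0]}}

```text
clock: 2.75
ee_pos: [0.4691, -0.2883, 0.1021]
tool_rot: [[0.355, 0.935, -0.006], [0.935, -0.355, 0.005], [0.003, -0.008, -1.0]]
ft_force: [-0.5, 0.7, -1.0]
width: 0.0855
```

```bash
python3 - <<'E'
from h import *
d=grab('wrist','w2')
plan([.4712,-.2888,.105],-20.2)
E
```

```text
at [ 0.4703 -0.2893  0.1045] yaw -20.8 F [ 0.51 -0.02  0.75] w 0.0853 n 5 need 0.09
[0.2, 0.1, -0.1, -0.1, 0.0, -0.1]
[0.1, 0.1, -0.1, -0.1, 0.0, -0.1]
[0.1, 0.1, -0.1, -0.1, 0.0, -0.1]
[0.1, 0.1, -0.1, -0.1, 0.0, -0.1]
[0.1, 0.1, -0.1, -0.1, 0.0, -0.1]
```

View pics/w2.png

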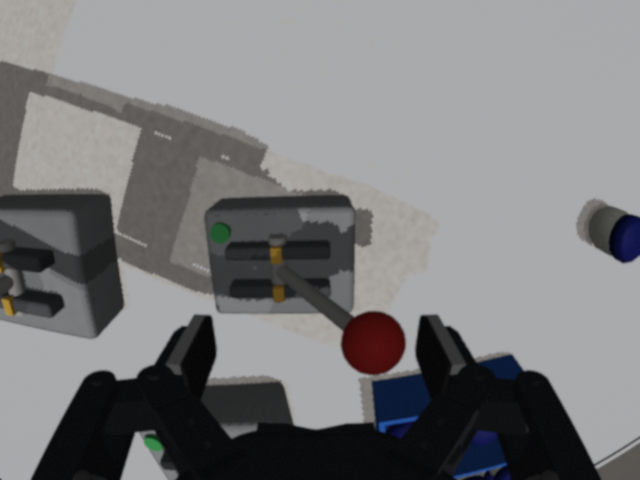

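The knob at (373,343) sits between the open fingers. I'll part-close, carry it to upright, then close to centre it.

{"method": "move_arm", "body": {"rows": [0,0,0,0,0,0,0,0,0,0,0,0,0,0,0,0,0,0,0,0,0,0,0,0,0,0,0,0,0,0], "claw": 0.2}}

```text
clock: 3.22
ee_pos: [0.4747, -0.2915, 0.1091]
tool_rot: [[0.353, 0.936, 0.006], [0.936, -0.353, -0.005], [-0.003, 0.008, -1.0]]
ft_force: [5.1, -3.0, 4.7]
width: 0.0516
```

```bash
python3 - <<'E'
from h import *
manip.state()
plan([.4487,-.2805,.116],-20.2)
E
```

```text
at [ 0.4747 -0.2915  0.1091] yaw -20.68 F [ 5.06 -2.98  4.74] w 0.0516 n 5 need 0.73
[0.2, -5.6, -1.4, 0.1, 0.0, -0.1]
[0.2, -5.6, -1.4, 0.1, 0.0, -0.1]
[0.2, -5.6, -1.4, 0.1, 0.0, -0.1]
[0.2, -5.6, -1.4, 0.1, 0.0, -0.1]
[0.3, -5.6, -1.4, 0.1, 0.0, -0.1]
```

{"method": "move_arm", "body": {"rows": [0,-5,-3,0,0,0,0,-5,-3,0,0,0,0,-5,-3,0,0,0,0,-5,-2,0,0,0,0,-3,-1,0,0,0]}}

```text
clock: 3.63
ee_pos: [0.4501, -0.2808, 0.119]
tool_rot: [[0.353, 0.936, 0.0], [0.936, -0.353, -0.0], [-0.0, 0.0, -1.0]]
ft_force: [1.6, -1.2, 1.5]
width: 0.0514
```

{"method": "move_arm", "body": {"rows": [0,0,0,0,0,0,0,0,0,0,0,0,0,0,0,0,0,0,0,0,0,0,0,0,0,0,0,0,0,0]}}

```text
clock: 4.05
ee_pos: [0.4501, -0.2805, 0.1176]
tool_rot: [[0.353, 0.936, -0.002], [0.936, -0.353, 0.002], [0.001, -0.002, -1.0]]
ft_force: [0.9, 0.8, 0.7]
width: 0.0511
```

```bash
python3 - <<'E'
from h import *
grab('wrist','w3')
plan([.4487,-.2805,.116],-20.2)
E
```

```text
at [ 0.4502 -0.2806  0.1177] yaw -20.65 F [0.44 0.53 0.58] w 0.0513 n 5 need 0.07
[-0.1, -0.3, 0.3, 0.0, 0.0, -0.1]
[-0.1, -0.3, 0.3, 0.0, 0.0, -0.1]
[-0.1, -0.3, 0.3, 0.0, 0.0, -0.1]
[-0.1, -0.3, 0.3, 0.0, 0.0, -0.1]
[-0.1, -0.3, 0.3, 0.0, 0.0, -0.1]
```

View pics/w3.png

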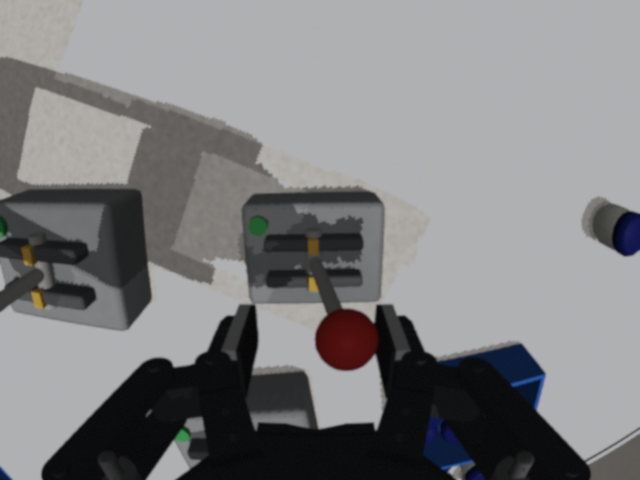

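{"method": "move_arm", "body": {"rows": [0,-1.5,1,0,0,0,0,0,0,0,0,0,0,0,0,0,0,0,0,0,0,0,0,0,0,0,0,0,0,0], "claw": -0.36}}

```text
clock: 4.52
ee_pos: [0.4495, -0.2808, 0.1175]
tool_rot: [[0.353, 0.936, 0.0], [0.936, -0.353, -0.0], [-0.0, 0.001, -1.0]]
ft_force: [1.4, -1.7, 2.7]
width: 0.0276
```

```bash
python3 - <<'E'
from h import *
grab('wrist','w4')
plan([.4487,-.2805,.116],-20.2)
E
```

```text
at [ 0.4494 -0.2808  0.1175] yaw -20.66 F [ 2.38 -0.67  1.59] w 0.0274 n 5 need 0.07
[0.0, -0.2, 0.3, 0.0, 0.0, -0.1]
[0.0, -0.2, 0.3, 0.0, 0.0, -0.1]
[0.0, -0.2, 0.3, 0.0, 0.0, -0.1]
[0.0, -0.2, 0.3, 0.0, 0.0, -0.1]
[0.0, -0.2, 0.3, 0.0, 0.0, -0.1]
```

View pics/w4.png

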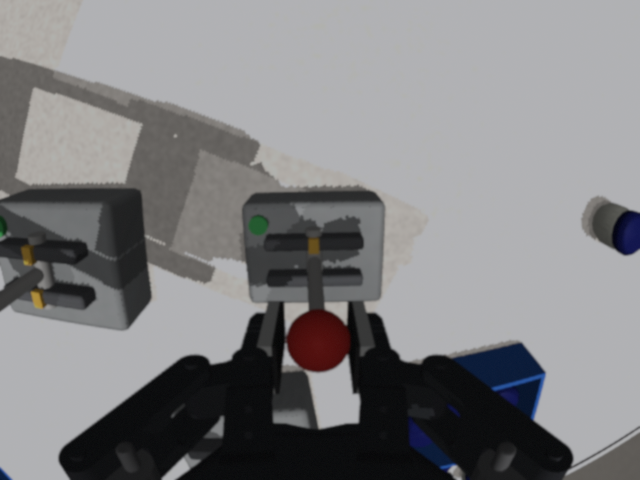

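The lever is upright: the rod lines up with the marks at (313,245), and the knob is at (318,341). I'll open and lift.

{"method": "move_arm", "body": {"rows": [0,0,0,0,0,0,0,0,0,0,0,0,0,0,0,0,0,0,0,0,0,0,0,0,0,0,-10,0,0,0], "claw": 0.6}}

```text
clock: 4.98
ee_pos: [0.4479, -0.2794, 0.1257]
tool_rot: [[0.353, 0.936, -0.003], [0.936, -0.353, 0.003], [0.002, -0.004, -1.0]]
ft_force: [0.1, -0.4, 0.4]
width: 0.0682
```

{"method": "move_arm", "body": {"rows": [0,0,-30,0,0,0,0,0,-35,0,0,0,0,0,-35,0,0,0,0,0,-35,0,0,0,0,0,-20,0,0,0]}}

```text
clock: 5.4
ee_pos: [0.45, -0.2812, 0.2875]
tool_rot: [[0.353, 0.936, 0.004], [0.936, -0.353, -0.004], [-0.002, 0.005, -1.0]]
ft_force: [0.9, 0.1, 0.9]
width: 0.0682
```

```bash
python3 - <<'E'
from h import *
np.set_printoptions(precision=4,suppress=True)
d=grab('wrist','w5');s=grab('side','si5');S=grab('scene','s5')
cv2.imwrite('pics/s5c.png',cv2.resize(S['pixels'][130:260,220:380],(738,600),interpolation=cv2.INTER_CUBIC)[:,:,::-1])
h=cv2.cvtColor(np.ascontiguousarray(d['pixels']),cv2.COLOR_RGB2HSV)
m=cv2.inRange(h,(0,150,70),(6,255,255))|cv2.inRange(h,(172,150,70),(180,255,255))
k,l,st,ce=cv2.connectedComponentsWithStats(m)
for i in range(1,k):
    if st[i,4]>30: print(st[i],ce[i],onz(d,*ce[i],.135))
m=cv2.inRange(h,(18,120,100),(32,255,255))
k,l,st,ce=cv2.connectedComponentsWithStats(m)
for i in range(1,k):
    if st[i,4]>15: print('y',st[i],ce[i],onz(d,*ce[i],.054))
E
```

```text
[301 213  28  24 480] [314.7667 225.05  ] [ 0.4494 -0.2832  0.135 ]
[ 55 235  35  34 849] [ 71.3969 252.9105] [ 0.2142 -0.2218  0.135 ]
[235 411  30  23 464] [248.0043 420.9526] [ 0.2985 -0.4696  0.135 ]
y [128 222   9  12  82] [132.2927 227.6585] [ 0.2452 -0.2326  0.054 ]
y [254 338   9  11  76] [258.0263 342.4737] [ 0.3238 -0.42    0.054 ]
y [263 361   5   8  33] [265.2727 364.9394] [ 0.3177 -0.455   0.054 ]
```

View pics/w5.png

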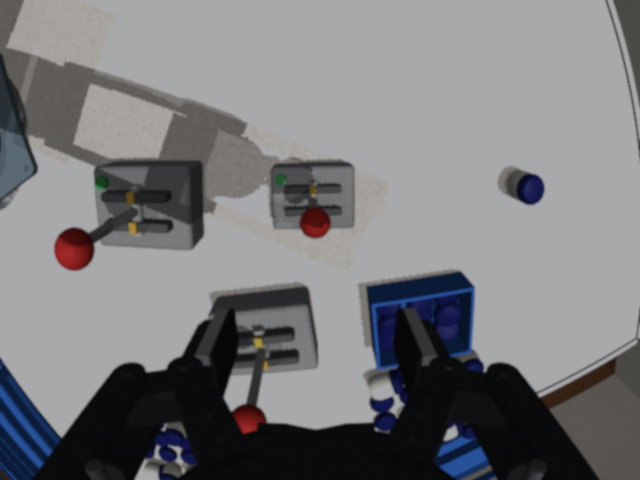

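View pics/s5c.png

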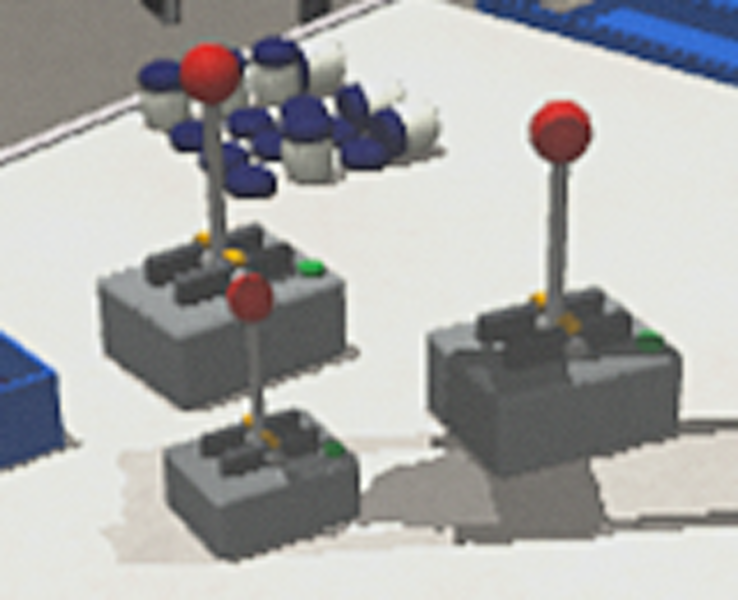

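Lever at idle: its knob is over the hinge within about 2 mm, or 0.02 rad. Next I'll move over to look at the wedge and lip.

```bash
python3 - <<'E'
from h import *
plan([.41,.13,.34],-75)
E
```

```text
at [ 0.4499 -0.2812  0.285 ] yaw -20.66 F [-0.04  0.49  0.15] w 0.0678 n 15 need 10.42
[24.7, -12.1, -3.8, 0.0, 0.0, 3.6]
[23.9, -13.7, -3.8, 0.0, 0.0, 3.6]
[23.0, -15.2, -3.8, 0.0, 0.0, 3.6]
[22.0, -16.6, -3.8, 0.0, 0.0, 3.6]
[20.9, -17.9, -3.8, 0.0, 0.0, 3.6]
[19.7, -19.2, -3.7, 0.0, 0.0, 3.6]
[18.4, -20.4, -3.7, 0.0, 0.0, 3.6]
[17.1, -21.6, -3.7, 0.0, 0.0, 3.6]
[15.7, -22.6, -3.7, 0.0, 0.0, 3.6]
[14.3, -23.6, -3.7, 0.0, 0.0, 3.6]
[12.7, -24.4, -3.7, 0.0, 0.0, 3.6]
[11.2, -25.2, -3.7, 0.0, 0.0, 3.6]
[9.6, -25.8, -3.7, 0.0, 0.0, 3.6]
[7.9, -26.4, -3.7, 0.0, 0.0, 3.6]
[6.2, -26.8, -3.7, 0.0, 0.0, 3.6]
```

{"method": "move_arm", "body": {"rows": [25,-12,-4,0,0,3.6,24,-14,-4,0,0,3.6,23,-15,-4,0,0,3.6,22,-17,-4,0,0,3.6,21,-18,-4,0,0,3.6], "claw": 1}}

```text
clock: 5.97
ee_pos: [0.4345, -0.1412, 0.3009]
tool_rot: [[0.628, 0.779, -0.003], [0.779, -0.628, 0.002], [-0.0, -0.003, -1.0]]
ft_force: [-0.5, 0.4, -0.2]
width: 0.0854
```

{"method": "move_arm", "body": {"rows": [20,-19,-4,0,0,3.6,18,-20,-4,0,0,3.6,17,-22,-4,0,0,3.6,16,-23,-4,0,0,3.6,14,-24,-4,0,0,3.6]}}

```text
clock: 6.38
ee_pos: [0.4203, -0.0039, 0.3211]
tool_rot: [[0.837, 0.547, -0.003], [0.547, -0.837, 0.001], [-0.002, -0.002, -1.0]]
ft_force: [0.0, 0.2, -0.1]
width: 0.0857
```

{"method": "move_arm", "body": {"rows": [13,-24,-4,0,0,3.6,11,-25,-4,0,0,3.6,10,-26,-4,0,0,3.6,8,-26,-3,0,0,3.6,6,-27,0,0,0,3.6]}}

```text
clock: 6.8
ee_pos: [0.4074, 0.1325, 0.3366]
tool_rot: [[0.965, 0.261, -0.002], [0.261, -0.965, -0.0], [-0.002, -0.0, -1.0]]
ft_force: [0.5, -0.2, -0.7]
width: 0.0851
```

{"method": "move_arm", "body": {"rows": [0,0,0,0,0,0,0,0,0,0,0,0,0,0,0,0,0,0,0,0,0,0,0,0,0,0,0,0,0,0]}}

```text
clock: 7.22
ee_pos: [0.4083, 0.1302, 0.3369]
tool_rot: [[0.965, 0.263, -0.001], [0.263, -0.965, -0.0], [-0.001, 0.0, -1.0]]
ft_force: [-0.6, 0.0, -0.6]
width: 0.0855
```

```bash
python3 - <<'E'
from h import *
d=grab('wrist','w6');grab('side','si6')
plan([.41,.13,.34],-75)
for P in [(.487,.249,.044),(.595,.0255,.02)]: print(proj(d,P))
E
```

```text
at [0.4084 0.1303 0.3371] yaw -74.75 F [-0.3   0.05 -0.34] w 0.0855 n 5 need 0.08
[0.3, 0.1, -0.6, 0.0, 0.0, 0.1]
[0.3, 0.1, -0.6, 0.0, 0.0, 0.1]
[0.3, 0.1, -0.6, 0.0, 0.0, 0.1]
[0.3, 0.1, -0.6, 0.0, 0.0, 0.1]
[0.3, 0.1, -0.6, 0.0, 0.0, 0.1]
[234.6909667  102.26617826]
[436.07329279  70.81325519]
```

View pics/w6.png

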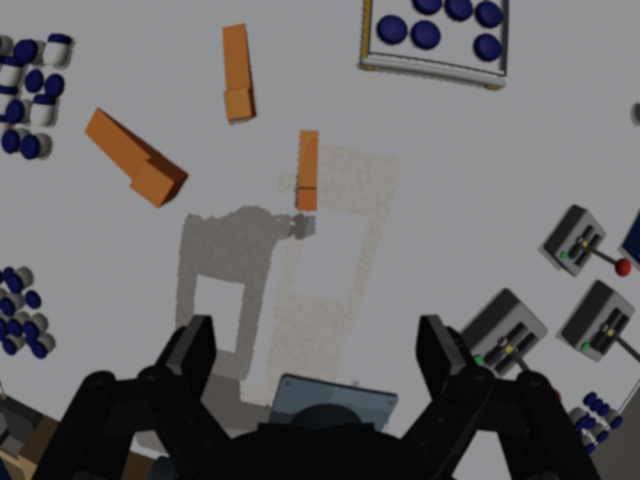

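The wrist view agrees with the estimates: middle wedge at (237,75) with its block at (239,104), small wedge at (308,170), and the lip from (361,66) to (504,86). I'll refine these.

```bash
python3 - <<'E'
from h import *
np.set_printoptions(precision=4,suppress=True)
d=load('w6')
c=d['pixels']
cv2.imwrite('pics/w6a.png',cv2.resize(c[10:140,190:290],(460,598),interpolation=cv2.INTER_CUBIC)[:,:,::-1])
cv2.imwrite('pics/w6b.png',cv2.resize(c[20:110,345:525],(800,400),interpolation=cv2.INTER_CUBIC)[:,:,::-1])
E
```

```text
(no output)
```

View pics/w6a.png

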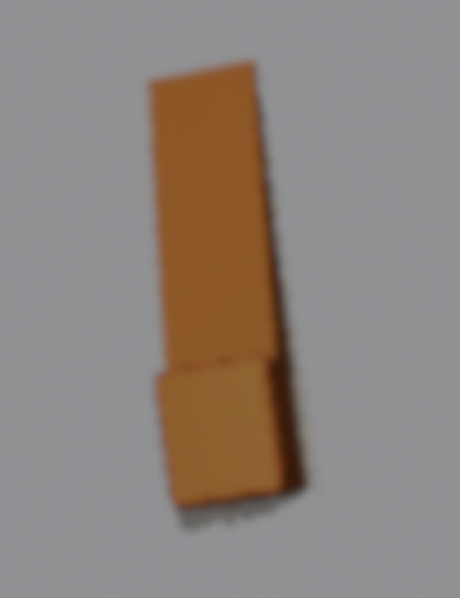

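View pics/w6b.png

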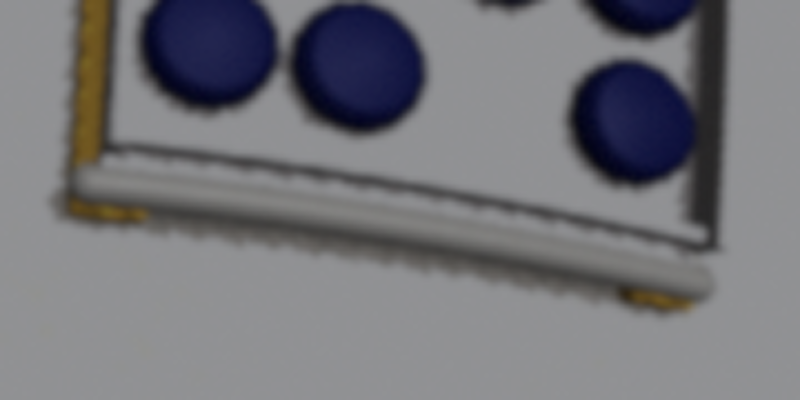

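```bash
python3 - <<'E'
from h import *
np.set_printoptions(precision=4,suppress=True)
d=load('w6')
a=lambda u,v:(190+u/4.6-.4,10+v/4.6-.4); b=lambda u,v:(345+u*.225-.4,20+v*.225-.4)
q=[onz(d,*a(*p),.044) for p in[(160,374),(266,362),(282,490),(176,503)]];t=[onz(d,*a(*p),.004) for p in[(150,80),(254,63)]]
C=sum(q)/4;tm=(t[0]+t[1])/2;print(q,t,C,'sides',np.linalg.norm(q[0]-q[1]),np.linalg.norm(q[1]-q[2]))
v=tm-C;print('wedge yaw',np.degrees(np.arctan2(v[1],v[0])),'len',np.hypot(v[0],v[1]),'edge',[np.degrees(np.arctan2(*(e[1::-1]))) for e in(q[0]-q[3],q[1]-q[2])])
l=[onz(d,*b(*p),.022) for p in[(75,182),(712,284)]];L=(l[0]+l[1])/2;v=l[0]-l[1];print('lip',l,L,np.linalg.norm(v),'xyaw',np.degrees(np.arctan2(v[1],v[0]))-90)
E
```

```text
[array([0.4976, 0.2645, 0.044 ]), array([0.5064, 0.2384, 0.044 ]), array([0.4753, 0.2261, 0.044 ]), array([0.466 , 0.2522, 0.044 ])] [array([0.5809, 0.3003, 0.004 ]), array([0.5911, 0.2725, 0.004 ])] [0.4863 0.2453 0.044 ] sides 0.02759789713448158 0.033427897517973586
wedge yaw 22.411930992674616 len 0.10783033965832879 edge [np.float64(21.23200648558038), np.float64(21.513013932140712)]
lip [array([0.576 , 0.1185, 0.022 ]), array([ 0.6156, -0.07  ,  0.022 ])] [0.5958 0.0243 0.022 ] 0.19261909569624486 xyaw 11.848608988766571
```

```bash
python3 - <<'E'
from h import *
d=load('w6')
print([onz(d,*p,.01).round(3) for p in[(300,131),(318,131),(298,210),(317,210)]])
plan([.4865,.2455,.12],-67.8)
E
```

```text
[array([0.471, 0.167, 0.01 ]), array([0.477, 0.146, 0.01 ]), array([0.371, 0.144, 0.01 ]), array([0.378, 0.12 , 0.01 ])]
at [0.4084 0.1303 0.3371] yaw -74.75 F [-0.3   0.05 -0.34] w 0.0855 n 10 need 6.45
[10.6, -9.1, 21.7, 0.0, 0.0, -0.7]
[10.7, -8.9, 21.7, 0.0, 0.0, -0.7]
[10.8, -8.8, 21.7, 0.0, 0.0, -0.7]
[10.9, -8.7, 21.7, 0.0, 0.0, -0.7]
[11.0, -8.5, 21.7, 0.0, 0.0, -0.7]
[11.1, -8.4, 21.7, 0.0, 0.0, -0.7]
[11.2, -8.3, 21.7, 0.0, 0.0, -0.7]
[11.3, -8.1, 21.7, 0.0, 0.0, -0.7]
[11.4, -8.0, 21.7, 0.0, 0.0, -0.7]
[11.5, -7.9, 21.7, 0.0, 0.0, -0.7]
```

Clear of the small wedge.

{"method": "move_arm", "body": {"rows": [11,-9,22,0,0,-0.7,11,-9,22,0,0,-0.7,11,-9,22,0,0,-0.7,11,-9,22,0,0,-0.7,11,-9,22,0,0,-0.7], "claw": 0.6}}

```text
clock: 7.73
ee_pos: [0.4485, 0.19, 0.2264]
tool_rot: [[0.947, 0.322, 0.0], [0.322, -0.947, 0.0], [0.0, 0.0, -1.0]]
ft_force: [0.2, -0.4, -0.1]
width: 0.0682
```

{"method": "move_arm", "body": {"rows": [11,-8,22,0,0,-0.7,11,-8,22,0,0,-0.7,11,-8,22,0,0,-0.7,11,-8,21,0,0,-0.7,11,-8,20,0,0,-0.7]}}

```text
clock: 8.15
ee_pos: [0.4862, 0.2465, 0.119]
tool_rot: [[0.925, 0.38, -0.0], [0.38, -0.925, -0.0], [-0.0, 0.0, -1.0]]
ft_force: [-0.6, 0.3, -0.1]
width: 0.0683
```

```bash
python3 - <<'E'
from h import *
d=grab('wrist','w7')
plan([.4865,.2455,.01],-67.8)
E
```

```text
at [0.4855 0.2475 0.1152] yaw -67.65 F [ 0.99  0.79 -2.49] w 0.0683 n 5 need 2.63
[0.1, 0.5, 21.0, 0.0, 0.1, 0.0]
[0.1, 0.5, 21.0, 0.0, 0.1, 0.0]
[0.1, 0.5, 21.0, 0.0, 0.1, 0.0]
[0.1, 0.5, 21.0, 0.0, 0.1, 0.0]
[0.1, 0.5, 21.0, 0.0, 0.1, 0.0]
```

View pics/w7.png

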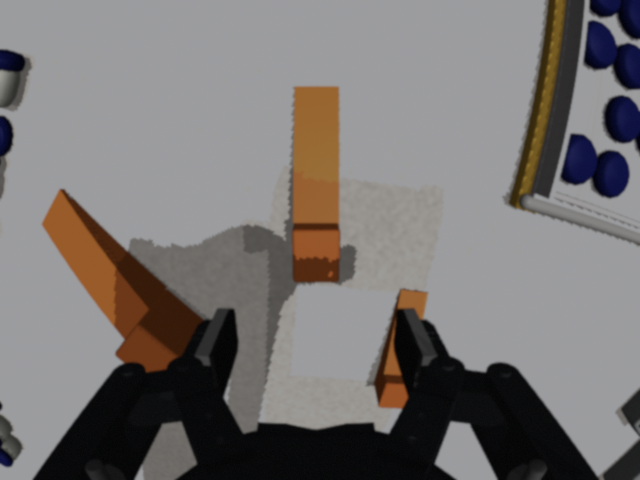

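```bash
python3 - <<'E'
from h import *
d=load('w7')
a=np.radians(22);f=np.array([np.cos(a),np.sin(a),0]);l=np.array([-f[1],f[0],0]);C=np.array([.4865,.2455,.044])
for x in(-.018,.018):
  for y in(-.015,.015): print(proj(d,C+f*x+l*y).round(1))
print([onz(d,*p,.044).round(4) for p in[(293,228),(339,228)]],[onz(d,*p,.004).round(4) for p in[(294,87),(338,87)]])
print([onz(d,*p,.0).round(3) for p in[(62,190),(117,352),(205,320),(401,290),(425,292),(380,405)]])
E
```

```text
[339.9 283. ]
[293.6 282.8]
[341.6 229.7]
[292.7 229.5]
[array([0.4985, 0.2663, 0.044 ]), array([0.5092, 0.2403, 0.044 ])] [array([0.5798, 0.3005, 0.004 ]), array([0.5911, 0.273 , 0.004 ])]
[array([0.443, 0.46 , 0.   ]), array([0.305, 0.379, 0.   ]), array([0.382, 0.304, 0.   ]), array([0.47 , 0.166, 0.   ]), array([0.476, 0.146, 0.   ]), array([0.352, 0.124, 0.   ])]
```

Projected block corners agree with the picture to 2 px. I'll descend and grip.

{"method": "move_arm", "body": {"rows": [0.2,0,21,0,0,0,0,0,21,0,0,0,0,0,21,0,0,0,0,0,21,0,0,0,0,0,21,0,0,0]}}

```text
clock: 8.62
ee_pos: [0.4864, 0.2461, 0.0148]
tool_rot: [[0.925, 0.379, 0.001], [0.379, -0.925, -0.0], [0.001, 0.0, -1.0]]
ft_force: [0.6, -1.1, -0.5]
width: 0.0683
```

{"method": "move_arm", "body": {"rows": [0,0,2,0,0,0,0,0,0,0,0,0,0,0,0,0,0,0,0,0,0,0,0,0,0,0,0,0,0,0]}}

```text
clock: 9.03
ee_pos: [0.4871, 0.247, 0.0148]
tool_rot: [[0.925, 0.38, 0.003], [0.38, -0.925, 0.001], [0.003, 0.0, -1.0]]
ft_force: [0.5, -1.2, 0.1]
width: 0.0684
```

{"method": "move_arm", "body": {"rows": [0,0,0,0,0,0,0,0,0,0,0,0,0,0,0,0,0,0,0,0,0,0,0,0,0,0,0,0,0,0], "claw": -1}}

```text
clock: 9.45
ee_pos: [0.4863, 0.2468, 0.014]
tool_rot: [[0.925, 0.38, 0.001], [0.38, -0.925, 0.0], [0.001, 0.0, -1.0]]
ft_force: [-1.2, -0.5, 5.7]
width: 0.0288
```

{"method": "move_arm", "body": {"rows": [0,0,0,0,0,0,0,0,0,0,0,0,0,0,0,0,0,0,0,0,0,0,0,0,0,0,0,0,0,0]}}

```text
clock: 9.87
ee_pos: [0.4863, 0.2469, 0.014]
tool_rot: [[0.925, 0.38, 0.001], [0.38, -0.925, 0.0], [0.001, 0.0, -1.0]]
ft_force: [-1.1, -1.3, 5.9]
width: 0.0292
```

```bash
python3 - <<'E'
from h import *
d=grab('wrist','w8');grab('side','si8')
plan([.4865,.2455,.01],-67.8)
E
```

```text
at [0.4863 0.2468 0.014 ] yaw -67.66 F [-0.85 -1.8   4.9 ] w 0.0294 n 5 need 0.11
[-0.1, 0.3, 0.8, 0.0, 0.0, 0.0]
[-0.1, 0.3, 0.8, 0.0, 0.0, 0.0]
[-0.1, 0.3, 0.8, 0.0, 0.0, 0.0]
[-0.1, 0.3, 0.8, 0.0, 0.0, 0.0]
[-0.1, 0.3, 0.8, 0.0, 0.0, 0.0]
```

View pics/w8.png

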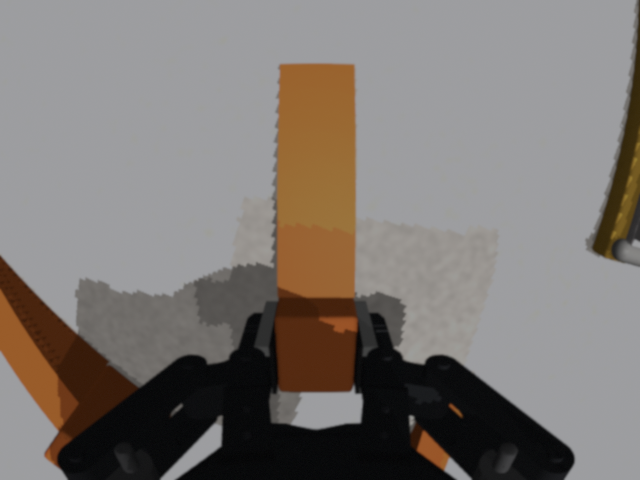

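The grip is good: width 29 mm, block between the pads at (316,340). I'll lift and carry it high, clear of the small wedge and tray corner.

{"method": "move_arm", "body": {"rows": [0,0,-10,0,0,0,-8,0,-16,0,0,0,-8,0,-18,0,0,0,-8,0,-18,0,0,0,-8,0,-13,0,0,0]}}

```text
clock: 10.38
ee_pos: [0.4558, 0.2345, 0.0896]
tool_rot: [[0.925, 0.38, 0.0], [0.38, -0.925, 0.0], [0.0, -0.0, -1.0]]
ft_force: [0.1, -0.5, -3.5]
width: 0.0294
```

```bash
python3 - <<'E'
from h import *
plan([.444,-.005,.085],-79)
E
```

```text
at [0.4558 0.2345 0.0896] yaw -67.66 F [ 0.13 -0.49 -3.48] w 0.0294 n 10 need 6.0
[-10.2, 21.7, 0.5, 0.0, 0.0, 1.1]
[-9.8, 21.9, 0.5, 0.0, 0.0, 1.1]
[-9.3, 22.1, 0.5, 0.0, 0.0, 1.1]
[-8.9, 22.3, 0.5, 0.0, 0.0, 1.1]
[-8.5, 22.4, 0.5, 0.0, 0.0, 1.1]
[-8.0, 22.6, 0.5, 0.0, 0.0, 1.1]
[-7.6, 22.8, 0.5, 0.0, 0.0, 1.1]
[-7.1, 22.9, 0.5, 0.0, 0.0, 1.1]
[-6.7, 23.0, 0.5, 0.0, 0.0, 1.1]
[-6.2, 23.2, 0.5, 0.0, 0.0, 1.1]
```

{"method": "move_arm", "body": {"rows": [-10,22,0,0,0,1.1,-10,22,0,0,0,1.1,-9,22,0,0,0,1.1,-9,22,0,0,0,1.1,-9,22,0,0,0,1.1]}}

```text
clock: 10.8
ee_pos: [0.4494, 0.1143, 0.0885]
tool_rot: [[0.957, 0.289, -0.001], [0.289, -0.957, 0.0], [-0.001, -0.0, -1.0]]
ft_force: [0.0, 0.1, -3.6]
width: 0.0288
```

{"method": "move_arm", "body": {"rows": [-8,23,0,0,0,1.1,-8,23,0,0,0,1.1,-7,23,0,0,0,1.1,-7,23,0,0,0,1.1,-6,23,0,0,0,1.1]}}

```text
clock: 11.22
ee_pos: [0.4435, -0.0062, 0.0884]
tool_rot: [[0.981, 0.196, -0.001], [0.196, -0.981, 0.0], [-0.001, -0.0, -1.0]]
ft_force: [0.4, -0.0, -2.4]
width: 0.0294
```

{"method": "move_arm", "body": {"rows": [0,0,0,0,0,0,0,0,0,0,0,0,0,0,0,0,0,0,0,0,0,0,0,0,0,0,0,0,0,0]}}

```text
clock: 11.63
ee_pos: [0.4441, -0.0043, 0.0883]
tool_rot: [[0.98, 0.198, -0.0], [0.198, -0.98, 0.0], [-0.0, -0.0, -1.0]]
ft_force: [-0.8, 0.4, -2.9]
width: 0.0289
```

```bash
python3 - <<'E'
from h import *
d=grab('wrist','w9')
plan([.444,-.005,.085],-79)
E
```

```text
at [ 0.4441 -0.0044  0.0883] yaw -78.58 F [ 0.98 -0.53 -3.34] w 0.029 n 5 need 0.08
[-0.1, 0.1, 0.7, 0.0, 0.0, 0.1]
[0.0, 0.1, 0.7, 0.0, 0.0, 0.1]
[0.0, 0.1, 0.7, 0.0, 0.0, 0.1]
[0.0, 0.1, 0.7, 0.0, 0.0, 0.1]
[0.0, 0.1, 0.7, 0.0, 0.0, 0.1]
```

View pics/w9.png

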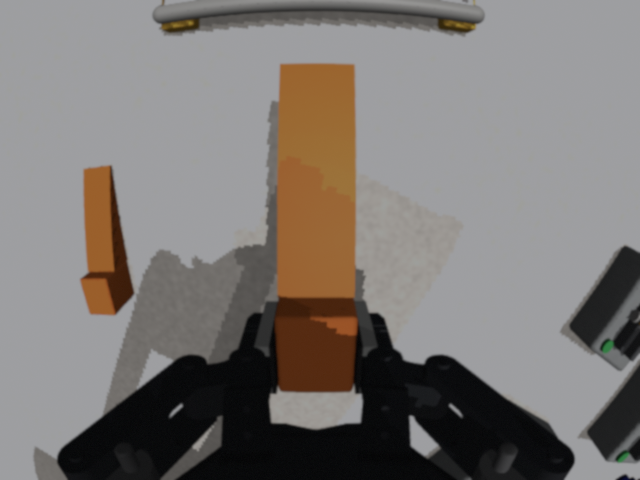

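Wedge unmoved in the hand. The lip spans (154,15)–(484,15), centred on and square to the wedge. I'll re-measure the lip here.

```bash
python3 - <<'E'
from h import *
np.set_printoptions(precision=4,suppress=True)
d=load('w9');R=d['state']['tool_rot'];p=d['state']['ee_pos']
cv2.imwrite('pics/w9c.png',cv2.resize(d['pixels'][0:100,140:500],(800,222))[:,:,::-1])
for u,v in[(154,16),(484,16),(319,7)]:
    P=onz(d,u,v,.02);print(P,R.T@(P-p))
E
```

```text
[0.5758 0.1196 0.02  ] [ 0.1536 -0.0954  0.0683]
[ 0.6153 -0.0721  0.02  ] [0.1544 0.1004 0.0682]
[0.5918 0.0234 0.02  ] [0.1503 0.0021 0.0682]
```

View pics/w9c.png

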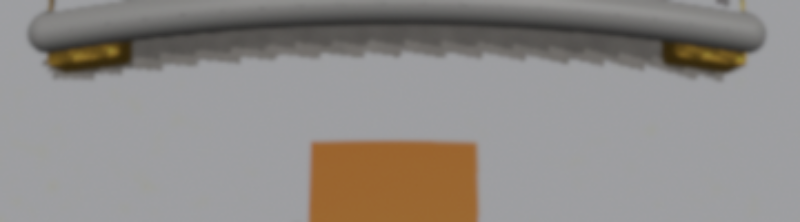

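{"method": "move_arm", "body": {"rows": [0,0.5,18,0,0,0,0,0.5,18,0,0,0,0,0.5,18,0,0,0,0,0.5,14,0,0,0,0,0.5,6,0,0,0]}}

```text
clock: 12.1
ee_pos: [0.4436, -0.0067, 0.0137]
tool_rot: [[0.98, 0.198, -0.003], [0.198, -0.98, 0.001], [-0.003, -0.002, -1.0]]
ft_force: [-28.1, 8.6, 114.7]
width: 0.0293
```

{"method": "move_arm", "body": {"rows": [10,0,0,0,0,0,12,0,0,0,0,0,12,0,0,0,0,0,12,0,0,0,0,0,10,0,0,0,0,0]}}

```text
clock: 12.52
ee_pos: [0.501, 0.0039, 0.0147]
tool_rot: [[0.98, 0.198, 0.001], [0.198, -0.98, -0.0], [0.001, 0.0, -1.0]]
ft_force: [-0.1, 0.9, -3.1]
width: 0.029
```

```bash
python3 - <<'E'
from h import *
np.set_printoptions(precision=4,suppress=True)
d=grab('wrist','w10');grab('side','si10');s=manip.state()
print(s['ee_pos'],s['ft_force'],s['tool_rot'].T@(np.array([.5955,.0238,.014])-s['ee_pos']))
E
```

```text
[0.5018 0.0036 0.0148] [ 0.5998  0.055  -4.028 ] [ 0.0958 -0.0013  0.001 ]
```

View pics/w10.png

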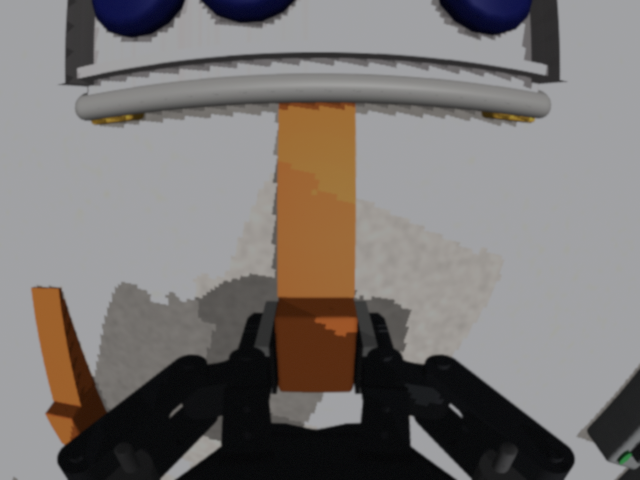

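The landing gave a 115 N wrist reading, close to the 120 N limit, so everything from here goes in small slow steps. The wedge tip is now under the lip, centred at (316,104).

{"method": "move_arm", "body": {"rows": [4,0,0,0,0,0,5,0,0.2,0,0,0,5,0,0.2,0,0,0,4,0,0.2,0,0,0,2,0,0.2,0,0,0]}}

```text
clock: 13.03
ee_pos: [0.5182, 0.0072, 0.014]
tool_rot: [[0.98, 0.197, -0.003], [0.197, -0.98, -0.0], [-0.003, -0.0, -1.0]]
ft_force: [-12.7, -3.5, 16.2]
width: 0.0293
```

```bash
python3 - <<'E'
from h import *
np.set_printoptions(precision=4,suppress=True)
s=manip.state()
print(s['ee_pos'],s['ft_force'],s['tool_rot'].T@(np.array([.5955,.0238,.014])-s['ee_pos']))
E
```

```text
[0.5182 0.0072 0.014 ] [-12.7497  -3.5395  16.2486] [ 0.0791 -0.0011 -0.0003]
```

{"method": "move_arm", "body": {"rows": [0,0,-0.3,0,0,0,2,0,-0.1,0,0,0,2,0,0,0,0,0,0,0,0,0,0,0,0,0,0,0,0,0]}}

```text
clock: 13.45
ee_pos: [0.5239, 0.008, 0.014]
tool_rot: [[0.981, 0.196, 0.001], [0.196, -0.981, 0.0], [0.001, 0.0, -1.0]]
ft_force: [-0.3, 0.5, -0.7]
width: 0.0292
```

{"method": "move_arm", "body": {"rows": [1,0,0,0,0,0,1,0,0,0,0,0,1,0,0,0,0,0,1,0,0,0,0,0,0,0,0,0,0,0]}}

```text
clock: 13.87
ee_pos: [0.5263, 0.0087, 0.014]
tool_rot: [[0.98, 0.197, -0.002], [0.197, -0.98, -0.0], [-0.002, -0.0, -1.0]]
ft_force: [-5.9, -2.0, 4.8]
width: 0.0292
```

```bash
python3 - <<'E'
from h import *
np.set_printoptions(precision=4,suppress=True)
d=grab('wrist','w11');T=grab('side','si11');s=manip.state()
print(s['ee_pos'],s['ft_force'],s['tool_rot'].T@(np.array([.5955,.0238,.014])-s['ee_pos']))
cv2.imwrite('pics/si11c.png',cv2.resize(T['pixels'][220:320,200:340],(784,560),interpolation=cv2.INTER_CUBIC)[:,:,::-1])
E
```

```text
[0.5263 0.0087 0.014 ] [-5.7642 -1.5043  4.1878] [ 0.0708 -0.0012 -0.0001]
```

View pics/w11.png

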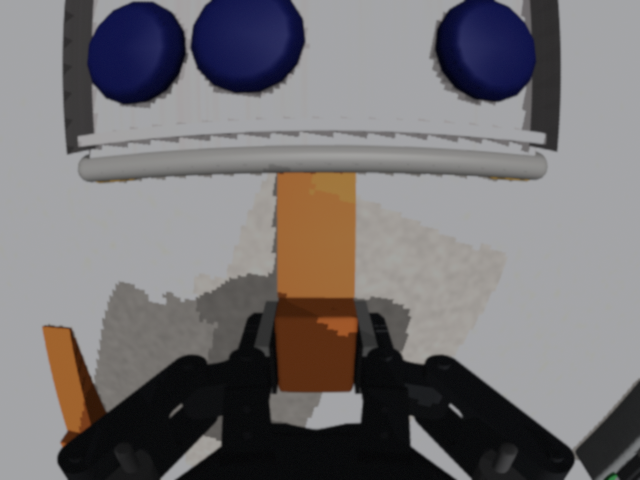

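View pics/si11c.png

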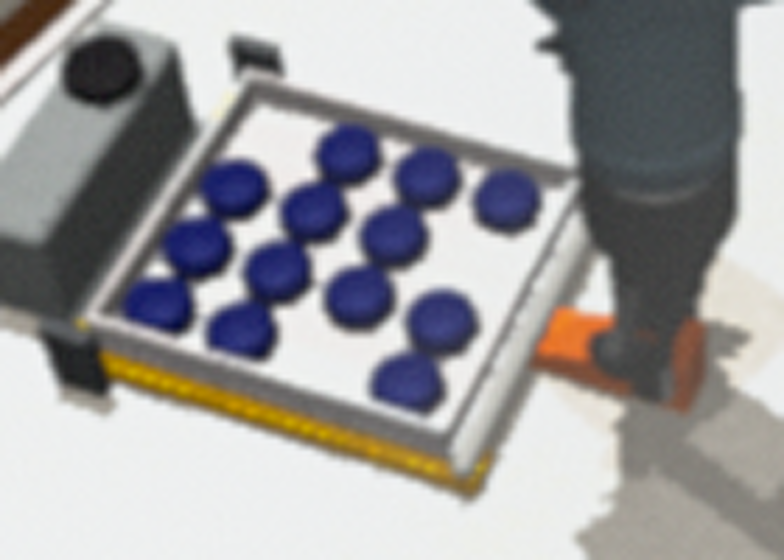

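The wedge is square and centred, about at contact. I'll push slowly.

{"method": "move_arm", "body": {"rows": [1.5,0,0,0,0,0,1.5,0,0,0,0,0,1.5,0,0,0,0,0,1.5,0,0,0,0,0,1.5,0,0,0,0,0]}}

```text
clock: 14.38
ee_pos: [0.5277, 0.0095, 0.0139]
tool_rot: [[0.98, 0.198, -0.013], [0.198, -0.98, -0.001], [-0.013, -0.002, -1.0]]
ft_force: [-21.1, -5.1, 14.7]
width: 0.029
```

{"method": "move_arm", "body": {"rows": [1.5,0,0,0,0,0,1.5,0,0,0,0,0,1,0,0,0,0,0,0,0,0,0,0,0,0,0,0,0,0,0]}}

```text
clock: 14.8
ee_pos: [0.5309, 0.0105, 0.0139]
tool_rot: [[0.98, 0.198, -0.015], [0.198, -0.98, -0.001], [-0.014, -0.002, -1.0]]
ft_force: [-26.6, -7.0, 24.2]
width: 0.0292
```

```bash
python3 - <<'E'
from h import *
np.set_printoptions(precision=4,suppress=True)
d=grab('wrist','w12');T=grab('side','si12');s=manip.state()
print(s['ee_pos'],s['ft_force'],s['tool_rot'].T@(np.array([.5955,.0238,.014])-s['ee_pos']))
cv2.imwrite('pics/si12c.png',cv2.resize(T['pixels'][220:320,200:340],(784,560),interpolation=cv2.INTER_CUBIC)[:,:,::-1])
E
```

```text
[0.5309 0.0105 0.0139] [-25.8413  -7.0147  23.5668] [ 0.066  -0.0002 -0.001 ]
```

View pics/w12.png

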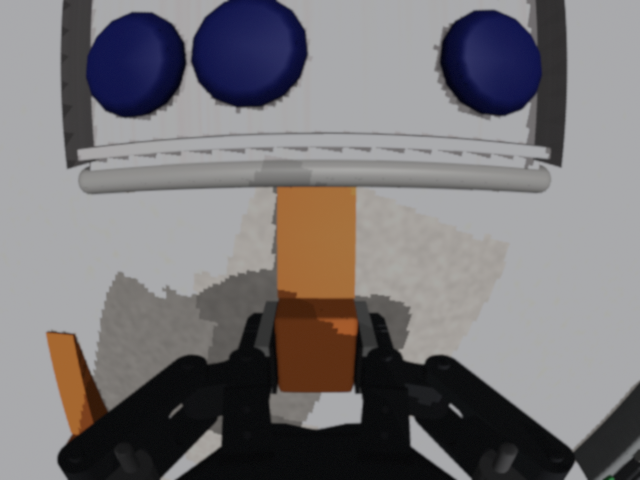

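View pics/si12c.png

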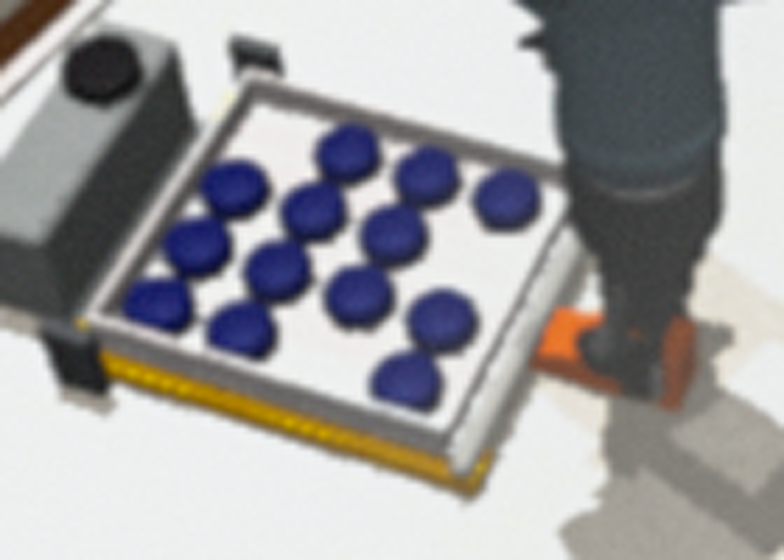

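Pressing down about 25 N adds friction, so I'll ease the press while pushing.

{"method": "move_arm", "body": {"rows": [0,0,-0.4,0,0,0,0,0,-0.4,0,0,0,0,0,0,0,0,0,0,0,0,0,0,0,0,0,0,0,0,0]}}

```text
clock: 15.32
ee_pos: [0.5332, 0.0111, 0.0139]
tool_rot: [[0.98, 0.197, -0.01], [0.197, -0.98, 0.0], [-0.01, -0.002, -1.0]]
ft_force: [-15.7, -2.9, 9.0]
width: 0.0294
```

{"method": "move_arm", "body": {"rows": [1,0,0,0,0,0,1,0,0,0,0,0,1,0,0,0,0,0,1,0,0,0,0,0,0,0,0,0,0,0]}}

```text
clock: 15.73
ee_pos: [0.5363, 0.0119, 0.0139]
tool_rot: [[0.98, 0.197, -0.012], [0.197, -0.98, 0.0], [-0.012, -0.003, -1.0]]
ft_force: [-18.9, -3.3, 12.9]
width: 0.0293
```

```bash
python3 - <<'E'
from h import *
np.set_printoptions(precision=4,suppress=True)
s=manip.state()
print(s['ee_pos'],s['ft_force'],s['ft_torque'],s['tool_rot'].T@(np.array([.5955,.0238,.014])-s['ee_pos']))
E
```

```text
[0.5363 0.0119 0.0139] [-18.8792  -3.3402  12.9421] [-0.7204  2.4446 -0.0374] [ 0.0604  0.     -0.0008]
```

{"method": "move_arm", "body": {"rows": [0.8,0,-0.3,0,0,0,1,0,-0.2,0,0,0,1,0,0,0,0,0,1,0,0,0,0,0,1,0,0,0,0,0]}}

```text
clock: 16.15
ee_pos: [0.5417, 0.013, 0.014]
tool_rot: [[0.98, 0.197, -0.011], [0.197, -0.98, 0.001], [-0.011, -0.003, -1.0]]
ft_force: [-14.1, -3.2, 5.8]
width: 0.0289
```

{"method": "move_arm", "body": {"rows": [0.8,0,-0.1,0,0,0,0.8,0,0,0,0,0,0,0,0,0,0,0,0,0,0,0,0,0,0,0,0,0,0,0]}}

```text
clock: 16.57
ee_pos: [0.5438, 0.0134, 0.014]
tool_rot: [[0.98, 0.197, -0.01], [0.197, -0.98, 0.001], [-0.009, -0.003, -1.0]]
ft_force: [-12.1, -3.6, 4.1]
width: 0.0292
```

```bash
python3 - <<'E'
from h import *
np.set_printoptions(precision=4,suppress=True)
d=grab('wrist','w13');T=grab('side','si13');s=manip.state()
print(s['ee_pos'],s['ft_force'],s['tool_rot'].T@(np.array([.5955,.0238,.014])-s['ee_pos']))
cv2.imwrite('pics/si13c.png',cv2.resize(T['pixels'][220:320,200:340],(784,560),interpolation=cv2.INTER_CUBIC)[:,:,::-1])
E
```

```text
[0.5439 0.0134 0.014 ] [-11.9961  -1.9842   3.2139] [ 0.0527 -0.     -0.0005]
```

View pics/w13.png

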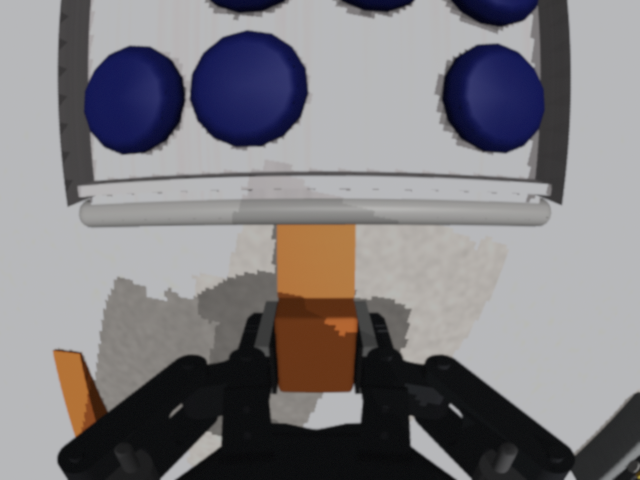

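View pics/si13c.png

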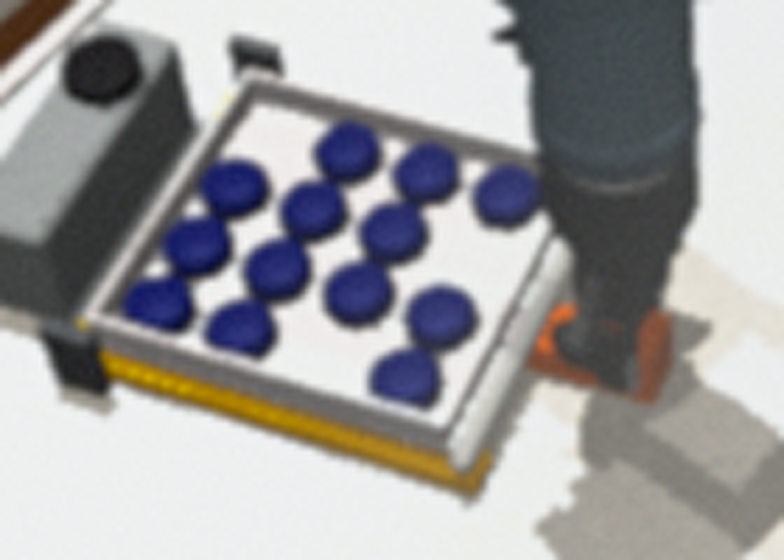

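Nominally the lip is now lifted about 4.6 mm. I'll check it from cap and lip motion in the side view and settle a moment.

{"method": "move_arm", "body": {"rows": [0,0,0,0,0,0,0,0,0,0,0,0,0,0,0,0,0,0,0,0,0,0,0,0,0,0,0,0,0,0]}}

```text
clock: 17.08
ee_pos: [0.5438, 0.0134, 0.014]
tool_rot: [[0.98, 0.197, -0.01], [0.197, -0.98, 0.001], [-0.009, -0.003, -1.0]]
ft_force: [-12.5, -2.9, 4.7]
width: 0.0291
```

```bash
python3 - <<'E'
from h import *
np.set_printoptions(precision=4,suppress=True)
B=grab('side','si14');S=grab('scene','s14');s=manip.state()
print(s['clock'],s['ee_pos'],s['ft_force'],np.abs(s['qvel']).max(),s['tool_rot'].T@(np.array([.5955,.0238,.014])-s['ee_pos']))
A=load('si10')
ft=np.array([.9816,.191]);L=np.array([.5955,.0238]);lat=np.array([-.191,.9816])
g=lambda d:cv2.cvtColor(np.ascontiguousarray(d['pixels']),cv2.COLOR_RGB2GRAY).astype(np.float32)
cx=cv2.cvtColor
for fx,fy in[(.045,.06),(.03,.03),(.17,.05),(.17,-.03)]:
    P=np.r_[L+ft*fx+lat*fy,.03]; u=proj(A,P); h=.001*(210-fx*1000)/210*5
    exp=proj(A,P+[0,0,h])-u
    x,y=u.round().astype(int);w=11
    t=g(A)[y-w:y+w,x-w:x+w];t2=g(B)[y-w:y+w,x-w:x+w]
    W=np.eye(2,3,dtype=np.float32)
    try:
        cc,W=cv2.findTransformECC(t,t2,W,cv2.MOTION_TRANSLATION,(3,200,1e-6));print(u.round(),'moved',W[:,2],'expected per 5mm lip',exp,'cc',round(cc,4))
    except Exception as e: print('ecc fail')
h=cv2.cvtColor(np.ascontiguousarray(S['pixels']),cv2.COLOR_RGB2HSV)
cv2.imwrite('pics/s14.png',S['pixels'][:,:,::-1])
cv2.imwrite('pics/s14c.png',cv2.resize(S['pixels'][270:430,200:400],(750,600),interpolation=cv2.INTER_CUBIC)[:,:,::-1])
E
```

```text
17.1833 [0.5438 0.0134 0.014 ] [-11.8822  -2.6021   3.9034] 0.0009351486378397374 [ 0.0527  0.     -0.0005]
[272. 287.] moved [-0.1994 -0.7705] expected per 5mm lip [-0.1381 -0.8025] cc 0.987
[282. 280.] moved [-0.2449 -0.8421] expected per 5mm lip [-0.1256 -0.8825] cc 0.9865
[235. 272.] moved [-0.0958 -0.2419] expected per 5mm lip [-0.0532 -0.1973] cc 0.9887
[247. 252.] moved [-0.0725 -0.1253] expected per 5mm lip [-0.0446 -0.201 ] cc 0.9959
```

View pics/s14.png

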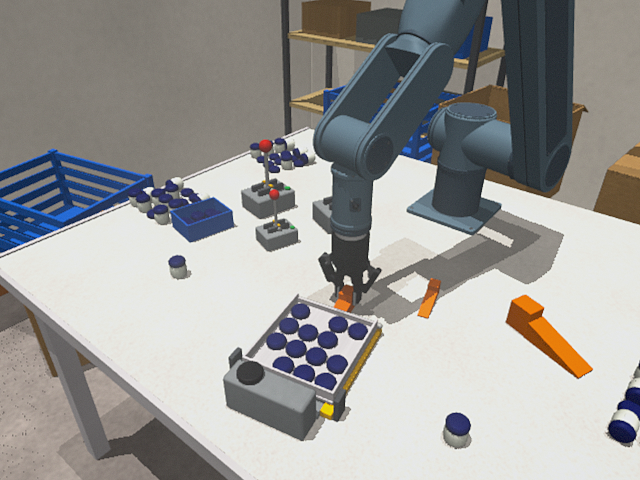

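The tracked shift matches a lift of about 4.8 mm. The arm is still, the lever upright at (274,195), and the jars and bin unmoved. Handing in.

```bash
python3 - <<'E'
from h import *
print(manip.hand_in()); s=manip.state(); print(s['clock'],s['ee_pos'],s['ft_force'],s['width'])
E
```

```text
the job is handed in; nothing more can be done
None
the job is handed in; nothing more can be done
```

I set the small lever upright first. Then I gripped the middle-sized wedge, slid it under the middle of the lip and handed in while still holding it. No verdict was reported.

**Last checks before handing in:**
- **Lever:** the knob stood within about 3 mm of the hinge axis, roughly 0.02 rad from upright. It still looked upright in the last picture.
- **Lip lift:** about 4.6 mm by the wedge's position and 4.8 mm by how far the caps moved in the side view. One of the two tracking points near the hinge moved less than predicted, at only about 0.1–0.2 pixel.
- **Wedge and arm:** the wedge was gripped at 29 mm and the tool tilted about 0.01 rad. The arm was still, with a steady push of about 12 N. I took the wedge as flat on the table from the tool height.
- **Jars, bin and feeder:** the jars and bin looked where they started. I saw no contact between the robot and the feeder, though there is no direct reading of that.

**Landing force:** setting the wedge down on the table gave a wrist reading of 115 N, against the 120 N limit. That is a single reading at the end of the move, so I can't rule out a higher peak in between.

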